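# Load the feed carrier and index it to the drilling station

### The arm

A 6-joint arm with a two-finger parallel gripper is mounted at the origin on a cart in front of the work surface, level with it; the furniture and walls round the work are solid. World frame = base frame: x ahead of the robot, y to its left, z up, the work surface at z = 0. Lengths are in mm, angles in rad, forces in N, time in s.
With the tool pointing down it reaches from about 300 to 750 mm from the base axis. Payload 8.5 kg.
Tool frame: the origin (TCP) lies between the finger pads; the fingertips stand 17 mm ahead of it and the grasp point (between the pads) lies 2 mm behind it; z points along the fingers, y is the line along which they close (so a half turn about z gives the same grasp; the last joint's range is limited). The gripper opens to 88 mm and grips with 3 to 60 N. Pads are 18 mm wide; open, the fingers measure 123 mm over their backs; the gripper's body (75 mm by 187 mm) begins 45 mm behind the grasp point.
Start: joints at [1.124, 0.381, 1.297, -0, 1.464, -0.215], TCP at [126.344, 535.274, 255.748] pointing down, gripper open.
Joint ranges: [-3.11, 3.11], [-0.89, 2.33], [0.22, 2.48], [-1.42, 4.56], [0.17, 2.85], [-2.88, 2.88]. Speed limits (rad/s): [2.39, 2.39, 3.14, 3.14, 3.14, 3.14].

### API

Orientations are given as a rotation vector (axis times angle).
In Python, from plant import read_state, cams, manip, recognise gives the robot as it stands.
- The arm moves only by the tool apply_moves, never from a script. Its argument "steps" is a list of rows, each an object with "travel": the shift along the tool's x, y, z in cm, a list of three; "dr": the turn, a rotation vector about the tool's x, y, z in units of 5 degrees (1.0 is 5 degrees), a list of three; "fingers": the closure in counts, from 0 (fully open) to 255 (shut). A call has 1 to 12 rows; each row is the pose to reach, as a shift and turn from the pose commanded when the call began, along the tool's axes at that moment; what a row does not reach only later rows make up. A row lasts 1/12 s, in which the tool goes at most 41.7 mm and 7.16 degrees, less where a joint would pass 70% of its speed; a pose out of reach is approached as far as the arm can. A call with a gripper value outside its range is refused whole. The fingers move at their own pace and stop on an object; "grip_force" is the grip in N (left out, the last holds). Time passes only in rows, so rows that repeat a pose let the fingers close. It gives the time, the measured TCP pose, the force, the opening and the grip force at its end, in the units of the state.
- read_state(): the state, without advancing time (a new reading comes with each control period).
- cams.get_image(name): name is "scene" or "side" or "wrist"; returns the picture (400x640x3 uint8, red, green, blue); there is no depth.
- cams.camera_model(name): a dict with "fovy" (degrees; the focal length in pixels is half the picture's height over the tangent of half this angle, whatever the lens; pixels are square), "cx", "cy" (the principal point, pixels), "world_to_cam" (4x4, takes a point from world to camera coordinates). Camera axes: x right, y down, z forward; pixel columns grow to the right and rows downward; lengths in mm; the calibration is good to about 2 mm. A picture is of the moment at which its call begins: read the wrist's pose just before it. camera_model takes no time and is no camera call; for the wrist camera it gives the pose at the moment of the call.
- manip.close_job(): hands the job in; it is judged then, once.
Trained networks look in the newest picture that a camera, given by its name, has taken for a name from the list of things; names that differ only in an ending like _2 or _b are one class to them, and where a whole thing is asked for, a point or a joint stands for the part that bears it (a point fixed in the world has none). Each returns a list of dicts, best first, with "confidence" (0 to 1); they miss things now and then, are a little off and sometimes report something else, mostly with a low value. They report only what shows in the picture. A call takes as long as a camera call.
- recognise(camera, query): "at" ([x, y, z] in mm, in world coordinates, good to about 4 mm: the middle of the surface that is visible of it).
The state is a dict: "time": time; "joint_pos": joint angles; "dq": joint speeds; "joint_efforts": joint torques, N m; "eef_pos": TCP position; "ee_rot": TCP orientation; "wrist_force": force on the tool from outside, world axes, zero at the start; "moment": the same for the moment, N m; "grip_width": finger opening in mm; "grip_force": force on a finger pad.
Only numpy, scipy, OpenCV 4.12 (cv2) and the standard library are available. Lean on these libraries where they do the work, as an engineer would, in place of code of your own. Each camera call takes 0.05 s, during which the arm holds its last target. There are 200 camera calls.

### The job

Take the two pine pieces out of their sloping cradles and stand each upright, fully home, in the pocket of the sliding carrier that fits it (the long thick piece in the larger pocket, the short thin one in the smaller), while the carrier is still at its loading end. Then move the loaded carrier along its rods, away from its knob end, until its notch clicks onto the spring plunger, and let go. Do not knock or shift the bottle, the tape measure or the small plane.

Things in the scene. Friction and masses are not known exactly. Their poses are not given: they have to be found in the camera images.
- long_piece: Pine block 45 x 154 x 28 mm (own x, y, z). Origin at the centre of its 45 x 154 face that lies on the cradle; y along its length to its upper end, z out of the trough. It leans 35 degrees from vertical in cradle_a, upper end towards the robot's side; its lower 60 mm lie between 16 mm high cheeks (66 mm over all), the rest has free edges.
- long_middle (a point): Middle of the long piece's volume (77 mm from either end), axes as the piece.
- short_piece: Plain pine block 40 x 100 x 22 mm (own x, y, z). Origin and axes as for the long piece. It leans in its own, smaller cradle in the same way; the lower 34 mm lie between cheeks (outer width 61 mm), the upper 65 mm have both edges free.
- short_middle (a point): Middle of the short piece's volume (50 mm from either end), axes as the piece.
- cradle_a: Plywood cradle of the long piece, fixed. Origin under its foot board (135 x 75 mm), z up; the trough rises towards its own -x at 35 degrees from vertical. Above its cheeks only a narrow spine (27 mm wide) backs the piece. The two cradles may swap places.
- cradle_b: Plywood cradle of the short piece, fixed; as the other, foot board 135 x 70 mm, spine 22 mm wide.
- slide: Fixed slide base: dark board 120 x 360 x 12 mm with two steel rods along its y; origin under its centre, z up. At its own +x edge, 45 mm towards -y, stands an aluminium bracket (58 mm high) with the spring ball plunger that catches the carrier at the station.
- carrier (a joint): Travel (m) of the wooden carrier block (85 x 112 x 50 mm, top 78 mm above the table) along the rods towards the slide's own -y. It starts between 0 and 0.035 (loading end); the plunger sits in the carrier's notch at 0.100; hard stop at 0.125. Friction 2.5 N, about 9 N to pass the notch's lip.
- long_pocket (a point): Centre of the floor of the larger pocket (49 x 35 mm along the slide's x, y; 40 mm deep, mouth chamfered 4 mm), axes as the slide; it moves with the carrier, on the side away from the knob. The floor is 38 mm above the table.
- short_pocket (a point): Centre of the floor of the smaller pocket (44 x 29 mm along the slide's x, y; 40 mm deep), 56 mm nearer the knob than the larger one's; axes as the slide.
- knob (a point): Middle of the carrier's upright round wooden knob (22 mm diameter, from 83 to 120 mm above the table) that stands on a steel tongue beyond the carrier's +y end, 67 mm from the smaller pocket's centre; moves with the carrier.
- station_mark (a point): Where the knob's middle is when the carrier stands in the station (fixed to the slide).
- bottle: Bystander: full plastic bottle, 65 mm diameter, 210 mm high, upright; origin under its centre.
- tape_measure: Bystander: black tape measure 54 x 84 x 74 mm, origin under its centre.
- small_plane: Bystander: small black block plane 29 x 98 x 28 mm, origin under its centre.

How it is judged:
By the outcome, as a careful person would: the job done as asked, in the order asked, and still so for the second after the job is handed in, with the robot touching nothing.
It also fails if it takes over 72 s, if anything falls off the work surface, if the arm or the gripper's body presses on something with over 40 N, if the wrist force passes 120 N, or if a joint passes its speed limit or range.

## Working session

There is one attempt and no reset: what is moved stays moved. The work goes in short steps, Python scripts to look and compute and a tool call to move; the robot and the scene stay as the last step left them, time stands still between calls to the robot, and variables do not carry over. Pictures are saved under pics/ and viewed, at most 10 in all, crops included, and the job is handed in when it is done.

Besides the shell and the picture viewer there is one more tool, called as name(argument=value, ...), one argument or row to a line, values as JSON. apply_moves: Moves the arm, as the interface text tells. Its arguments: {"type":"object","properties":{"steps":{"type":"array","items":{"type":"object","properties":{"travel":{"type":"array","items":{"type":"number"}},"dr":{"type":"array","items":{"type":"number"}},"fingers":{"type":"number"}}}},"grip_force":{"type":"number"}},"required":["steps"]}

```bash
ls; mkdir -p pics; python3 - <<'E'
from plant import read_state, cams, manip, recognise
import cv2,numpy as np
s=read_state();print({k:np.round(v,3).tolist() for k,v in s.items()})
for c in ["scene","side"]:
    im=cams.get_image(c); cv2.imwrite(f"pics/{c}0.png",im[:,:,::-1])
    m=cams.camera_model(c);print(c,m["fovy"],m["cx"],m["cy"],np.round(m["world_to_cam"],3).tolist())
    for q in ["long_piece","short_piece","cradle_a","cradle_b","slide","carrier","knob","long_pocket","short_pocket","bottle","tape_measure","small_plane"]:
        print(q,[(np.round(d["at"]).tolist(),round(d["confidence"],2)) for d in recognise(c,q)[:3]])
E
```

```text
pics
{'time': 0.0, 'joint_pos': [1.124, 0.381, 1.298, 0.0, 1.464, -0.215], 'dq': [0.001, 0.002, 0.001, 0.002, -0.001, 0.0], 'joint_efforts': [-0.0, -43.793, -22.455, 0.071, 0.035, -0.0], 'eef_pos': [126.232, 535.058, 255.128], 'ee_rot': [-0.363, -3.12, 0.002], 'wrist_force': [0.306, -0.82, 0.737], 'moment': [-0.024, 0.005, 0.057], 'grip_force': 0.0, 'grip_width': 87.945}
scene 56.09832636150974 320.05707490747807 195.93555858601044 [[0.863, -0.505, -0.01, -452.333], [-0.366, -0.611, -0.702, 337.626], [0.348, 0.61, -0.712, 774.186], [0.0, 0.0, 0.0, 1.0]]
long_piece [([612.0, 298.0, 130.0], 0.88)]
short_piece [([602.0, 132.0, 118.0], 0.61)]
cradle_a [([608.0, 303.0, 12.0], 0.61), ([592.0, 132.0, 14.0], 0.58), ([569.0, -135.0, 75.0], 0.33)]
cradle_b [([608.0, 303.0, 12.0], 0.61), ([592.0, 132.0, 14.0], 0.58), ([569.0, -135.0, 75.0], 0.33)]
slide [([575.0, -206.0, 12.0], 0.58)]
carrier [([572.0, -134.0, 77.0], 0.84)]
knob [([564.0, -134.0, 78.0], 0.86)]
long_pocket [([568.0, -133.0, 75.0], 0.62)]
short_pocket [([571.0, -133.0, 75.0], 0.93)]
bottle [([760.0, -73.0, 54.0], 0.74), ([592.0, 
[... 244 characters left out ...]
 -0.459, -0.873, 219.036], [0.258, 0.834, -0.487, 765.538], [0.0, 0.0, 0.0, 1.0]]
long_piece [([609.0, 304.0, 128.0], 0.69), ([566.0, -139.0, 71.0], 0.17)]
short_piece [([599.0, 133.0, 108.0], 0.83)]
cradle_a [([605.0, 306.0, 11.0], 0.78), ([593.0, 132.0, 12.0], 0.72)]
cradle_b [([605.0, 306.0, 11.0], 0.78), ([593.0, 132.0, 12.0], 0.72)]
slide [([574.0, -221.0, 21.0], 0.9)]
carrier [([565.0, -142.0, 71.0], 0.77)]
knob [([567.0, -140.0, 71.0], 0.92)]
long_pocket [([568.0, -141.0, 70.0], 0.67), ([602.0, 136.0, 109.0], 0.26)]
short_pocket [([568.0, -139.0, 73.0], 0.68)]
bottle [([397.0, 6.0, 117.0], 0.72)]
tape_measure [([754.0, -77.0, 50.0], 0.59), ([611.0, 304.0, 124.0], 0.36)]
small_plane []
```

View pics/scene0.png

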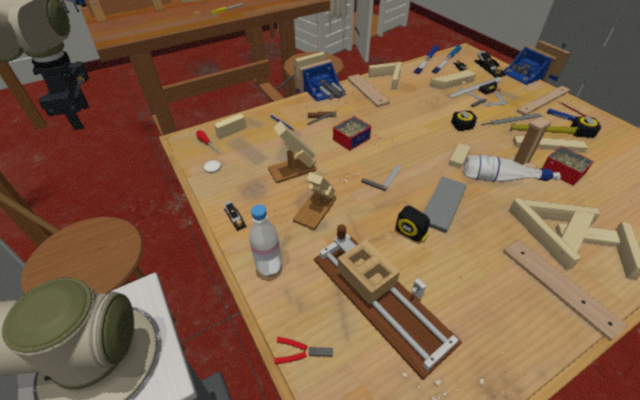

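View pics/side0.png

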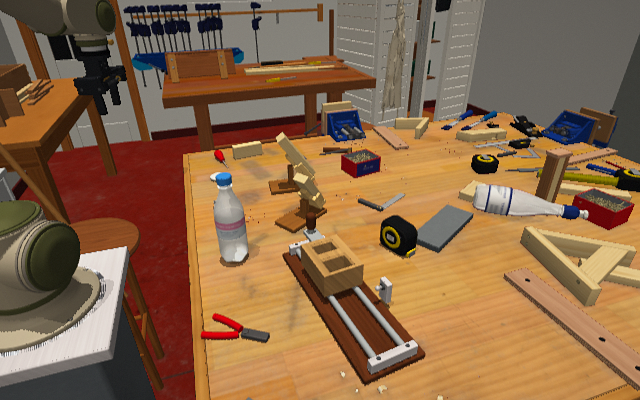

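Scene: the cradles are at about px (290,165) and (317,200), the slide at (385,300), the bottle at (265,245), the plane at (234,215) and the tape measure at (411,222). This matches the networks. Next I'll look from the wrist above the cradles.

```bash
cat > h.py <<'E'
from plant import read_state, cams, manip, recognise
import cv2,numpy as np
from scipy.spatial.transform import Rotation as R
def pose():
    s=read_state(); return np.array(s["eef_pos"]),R.from_rotvec(s["ee_rot"])
def axes(z,y):
    z=np.array(z,float);z/=np.linalg.norm(z);y=np.array(y,float);y-=z*(y@z);y/=np.linalg.norm(y)
    return R.from_matrix(np.c_[np.cross(y,z),y,z])
def delta(p,r,p0=None,r0=None):
    if p0 is None:p0,r0=pose()
    d=r0.inv().apply(np.array(p)-p0)/10; q=(r0.inv()*r).as_rotvec()/np.deg2rad(5)
    print("travel",np.round(d,2).tolist(),"dr",np.round(q,2).tolist(),"rows",max(np.linalg.norm(d)/4.17,np.linalg.norm(q)*5/7.16).round(1))
def fk(tr,dr,p0=None,r0=None):
    if p0 is None:p0,r0=pose()
    return p0+r0.apply(np.array(tr)*10), r0*R.from_rotvec(np.array(dr)*np.deg2rad(5))
def proj(m,P):
    W=np.array(m["world_to_cam"]);f=200/np.tan(np.deg2rad(m["fovy"])/2)
    c=np.atleast_2d(P)@W[:3,:3].T+W[:3,3]; return c[:,:2]/c[:,2:]*f+[m["cx"],m["cy"]]
def ray(m,uv,z):
    W=np.array(m["world_to_cam"]);f=200/np.tan(np.deg2rad(m["fovy"])/2)
    d=W[:3,:3].T@np.array([(uv[0]-m["cx"])/f,(uv[1]-m["cy"])/f,1]);o=-W[:3,:3].T@W[:3,3]
    return o+d*(z-o[2])/d[2]
E
python3 - <<'E'
from h import *
p,r=pose(); m=cams.camera_model("wrist"); W=np.array(m["world_to_cam"])
o=-W[:3,:3].T@W[:3,3]
print(m["fovy"],m["cx"],m["cy"],"cam in tool",r.inv().apply(o-p),"camaxes in tool\n",r.inv().as_matrix()@W[:3,:3].T)
print(r.as_matrix().round(3))
delta([480,215,400],axes([0,0,-1],[0,1,0])); delta([480,215,400],axes([0,0,-1],[0,-1,0]))
E
```

```text
62.05557864396286 321.39875724207917 201.245843114794 cam in tool [  81.4984964     0.52905257 -128.70876467] camaxes in tool
 [[-4.25527078e-04 -9.49318480e-01 -3.14315515e-01]
 [ 9.99999183e-01 -2.50962452e-05 -1.27802282e-03]
 [ 1.20536254e-03 -3.14315802e-01  9.49317715e-01]]
[[-0.973  0.23   0.   ]
 [ 0.23   0.973  0.   ]
 [-0.     0.    -1.   ]]
travel [-41.78, -23.04, -14.42] dr [0.0, 0.0, -2.66] rows 12.0
travel [-41.78, -23.04, -14.42] dr [0.0, -0.0, 33.34] rows 23.3
```

apply_moves(
  steps=[
    {"travel": [-20, -11, -9], "dr": [0, 0, -2.66], "fingers": 0},
    {"travel": [-41.8, -23, -14.4], "dr": [0, 0, -2.66], "fingers": 0},
    {"travel": [-41.8, -23, -14.4], "dr": [0, 0, -2.66], "fingers": 0},
    {"travel": [-41.8, -23, -14.4], "dr": [0, 0, -2.66], "fingers": 0},
    {"travel": [-41.8, -23, -14.4], "dr": [0, 0, -2.66], "fingers": 0},
    {"travel": [-41.8, -23, -14.4], "dr": [0, 0, -2.66], "fingers": 0},
    {"travel": [-41.8, -23, -14.4], "dr": [0, 0, -2.66], "fingers": 0},
    {"travel": [-41.8, -23, -14.4], "dr": [0, 0, -2.66], "fingers": 0},
    {"travel": [-41.8, -23, -14.4], "dr": [0, 0, -2.66], "fingers": 0},
    {"travel": [-41.8, -23, -14.4], "dr": [0, 0, -2.66], "fingers": 0},
    {"travel": [-41.8, -23, -14.4], "dr": [0, 0, -2.66], "fingers": 0},
    {"travel": [-41.8, -23, -14.4], "dr": [0, 0, -2.66], "fingers": 0},
  ],
)

```text
time: 2.3
eef_pos: [479.2, 215.7, 399.7]
ee_rot: [-0.0, 3.141, 0.0]
wrist_force: [-0.5, -0.1, -0.3]
grip_width: 87.9
grip_force: 0.0
```

apply_moves(
  steps=[
    {"travel": [0, 0, 0], "dr": [0, 0, 0], "fingers": 0},
    {"travel": [0, 0, 0], "dr": [0, 0, 0], "fingers": 0},
    {"travel": [0, 0, 0], "dr": [0, 0, 0], "fingers": 0},
  ],
)

```text
time: 2.55
eef_pos: [477.8, 217.5, 398.6]
ee_rot: [0.0, -3.141, -0.0]
wrist_force: [-0.5, 0.1, -0.6]
grip_width: 88.2
grip_force: 0.0
```

```bash
python3 - <<'E'
from h import *
p,r=pose(); print(p,r.as_rotvec()); m=cams.camera_model("wrist")
im=cams.get_image("wrist"); cv2.imwrite("pics/w1.png",im[:,:,::-1]); np.save("w1.npy",m,allow_pickle=True)
for q in ["long_piece","short_piece","long_middle","short_middle","cradle_a"]:
    print(q,[(np.round(d["at"]).tolist(),round(d["confidence"],2)) for d in recognise("wrist",q)[:2]])
E
```

```text
[477.82723599 217.54606166 398.59231085] [ 2.36396969e-04 -3.14087515e+00 -1.57325706e-04]
long_piece [([593.0, 309.0, 160.0], 0.79)]
short_piece [([602.0, 152.0, 110.0], 0.86)]
long_middle [([594.0, 308.0, 156.0], 0.69)]
short_middle [([600.0, 150.0, 109.0], 0.62)]
cradle_a [([597.0, 313.0, 13.0], 0.97), ([576.0, 136.0, 13.0], 0.88)]
```

View pics/w1.png

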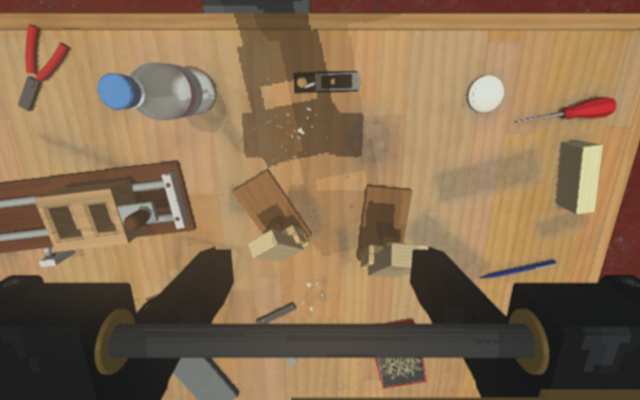

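The wrist view shows the foot boards at px (270,205) and (385,220), the piece tops at (277,243) and (395,258), and the carrier at left (85,217). I'll zoom in to pick corners.

```bash
python3 - <<'E'
import cv2
im=cv2.imread("pics/w1.png")[160:280,225:425]
cv2.imwrite("pics/w1c.png",cv2.resize(im,None,fx=4,fy=4,interpolation=cv2.INTER_CUBIC))
E
```

```text
(no output)
```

View pics/w1c.png

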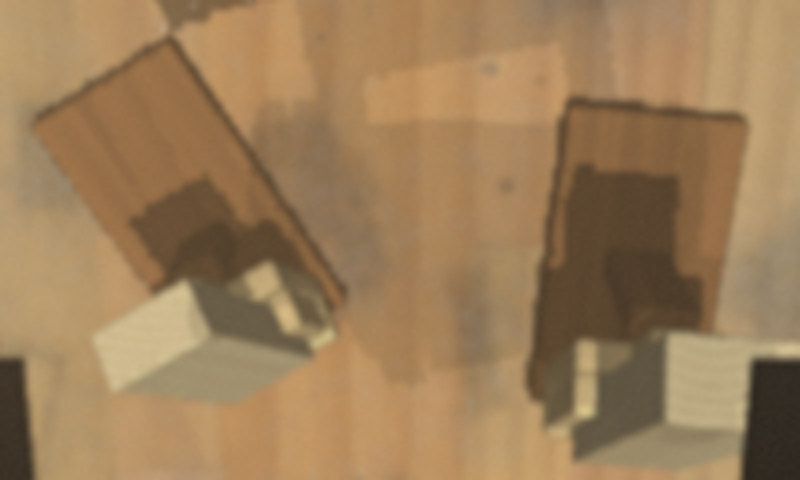

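```bash
cat > fit.py <<'E'
from h import *
from scipy.optimize import least_squares
m=np.load("w1.npy",allow_pickle=True).item()
c,s=np.cos(np.deg2rad(35)),np.sin(np.deg2rad(35))
def model(v,w,pw,pt,L):
    x,y,a,xe,ze=v; Rz=R.from_euler('z',a)
    B=lambda i,j:[i*67.5,j*w/2,12]
    E=lambda j,k:[xe+c*pt*k,j*pw/2,ze+s*pt*k]   # end face, j side, k depth
    F=lambda j,k:(np.array(E(j,k))+L*np.array([s,0,-c])).tolist()
    return lambda P:Rz.apply(np.array(P))+[x,y,0],B,E,F
def solve(w,pw,pt,L,x0,obs):
    def res(v):
        T,B,E,F=model(v,w,pw,pt,L); f={'B':B,'E':E,'F':F}
        q=proj(m,T([f[o[0]](*o[1]) for o in obs])); return (q-np.array([[225+o[2][0]/4,160+o[2][1]/4] for o in obs])).ravel()
    r=least_squares(res,x0,loss='soft_l1'); print(np.round(r.x,2),"yaw",np.rad2deg(r.x[2]).round(1),"res px",np.round(r.fun.reshape(-1,2),1).tolist())
    T,B,E,F=model(r.x,w,pw,pt,L)
    print("end back centre",T([E(0,0)]).round(1),"middle",T([(np.array(E(0,.5))+np.array(F(0,.5)))/2]).round(1)); return r.x
b=solve(70,40,22,100,[590,140,.5,0,100],[('B',(-1,-1),(36,122)),('B',(-1,1),(170,40)),('B',(1,1),(343,292)),('E',(-1,0),(95,335)),('E',(1,0),(190,280)),('E',(1,1),(210,340)),('E',(-1,1),(110,390))])
a=solve(75,45,28,154,[600,305,-.1,0,140],[('B',(-1,-1),(570,103)),('B',(-1,1),(745,120)),('B',(1,-1),(542,390)),('E',(-1,0),(665,332)),('E',(-1,1),(667,430))])
E
python3 fit.py
```

```text
[ 5.8906e+02  1.3619e+02  5.3000e-01 -5.2100e+00  1.1244e+02] yaw 30.2 res px [[-2.6, -0.0], [0.3, -0.9], [0.6, 3.7], [-1.1, -0.2], [-0.3, 0.0], [0.7, -0.4], [0.7, 0.6]]
end back centre [[584.6 133.6 112.4]] middle [[617.1 152.5  77.8]]
[ 6.0990e+02  3.2446e+02 -5.0000e-02 -3.3980e+01  1.5451e+02] yaw -3.0 res px [[-0.6, 0.1], [2.1, -1.8], [-1.0, 3.3], [0.1, 0.8], [0.0, -0.7]]
end back centre [[576.  326.2 154.5]] middle [[631.5 323.3  99.5]]
```

```bash
python3 - <<'E'
from h import *
f=lambda n,x,y,w,h:cv2.resize(cv2.imread(f"pics/{n}.png")[y:y+h,x:x+w],None,fx=5,fy=5,interpolation=cv2.INTER_CUBIC)
cv2.imwrite("pics/cc.png",np.hstack([f("scene0",260,120,85,112),f("side0",260,125,75,112)]))
m=np.load("w1.npy",allow_pickle=True).item()
for p in [(570,103),(745,120),(36,122),(170,40)]: print(ray(m,(225+p[0]/4,160+p[1]/4),12).round(1))
E
```

```text
[540.4 291.5  12. ]
[547.5 362.3  12. ]
[548.4  76.1  12. ]
[514.5 132.   12. ]
```

View pics/cc.png

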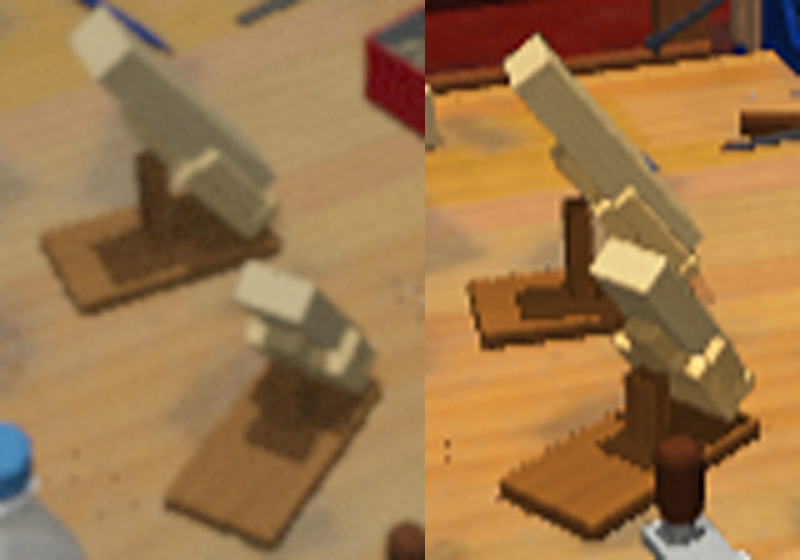

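The crops show both pieces' end faces clearly: long at crop (105,45), short at (275,290). I'll fit all three views together.

```bash
cat > fit2.py <<'E'
from fit import *
S=cams.camera_model("scene");D=cams.camera_model("side");print()
sc=lambda u,v:(260+u/5,120+v/5); sd=lambda u,v:(260+(u-425)/5,125+v/5); wr=lambda u,v:(225+u/4,160+v/4)
def joint(w,pw,pt,L,x0,O):
    def res(v):
        T,B,E,F=model(v,w,pw,pt,L); f={'B':B,'E':E}
        return np.concatenate([(proj(mm,T([f[k[0]](*k[1:]) for k in o]))-np.array([g(*u) for u in o.values()])).ravel() for mm,g,o in O])
    r=least_squares(res,x0,loss='soft_l1');print(np.round(r.x,2),"yaw",np.rad2deg(r.x[2]).round(1));print(r.fun.reshape(-1,2).round(1).tolist())
    T,B,E,F=model(r.x,w,pw,pt,L);print("end centre",T([E(0,.5)]).round(1),"middle",T([(np.array(E(0,.5))+np.array(F(0,.5)))/2]).round(1))
    return r.x
def go():
  B,E='B','E'
  joint(75,45,28,154,a,[(m,wr,{(B,-1,-1):(570,103),(B,-1,1):(745,120),(E,-1,0):(665,332),(E,-1,1):(667,430)}),
  (S,sc,{(B,-1,1):(45,240),(B,-1,-1):(83,303),(B,1,-1):(280,240),(E,-1,0):(105,82),(E,1,0):(75,42),(E,1,1):(97,8),(E,-1,1):(143,45)}),
  (D,sd,{(B,-1,1):(470,282),(B,-1,-1):(485,338),(E,1,0):(507,72),(E,-1,0):(517,93),(E,1,1):(540,33),(E,-1,1):(555,50)})])
  joint(70,40,22,100,b,[(m,wr,{(B,-1,-1):(36,122),(B,-1,1):(170,40),(E,-1,0):(95,335),(E,1,0):(190,280),(E,1,1):(210,340),(E,-1,1):(110,390)}),
  (S,sc,{(B,-1,1):(168,497),(B,-1,-1):(270,536),(B,1,-1):(380,385),(E,1,0):(235,298),(E,1,1):(252,262),(E,-1,1):(316,287),(E,-1,0):(303,320)}),
  (D,sd,{(B,-1,1):(502,485),(B,-1,-1):(592,528),(B,1,-1):(758,420),(E,1,0):(592,268),(E,1,1):(622,238),(E,-1,1):(665,258),(E,-1,0):(640,295)})])
go()
E
python3 fit2.py
```

```text
[ 5.8906e+02  1.3619e+02  5.3000e-01 -5.2100e+00  1.1244e+02] yaw 30.2 res px [[-2.6, -0.0], [0.3, -0.9], [0.6, 3.7], [-1.1, -0.2], [-0.3, 0.0], [0.7, -0.4], [0.7, 0.6]]
end back centre [[584.6 133.6 112.4]] middle [[617.1 152.5  77.8]]
[ 6.0990e+02  3.2446e+02 -5.0000e-02 -3.3980e+01  1.5451e+02] yaw -3.0 res px [[-0.6, 0.1], [2.1, -1.8], [-1.0, 3.3], [0.1, 0.8], [0.0, -0.7]]
end back centre [[576.  326.2 154.5]] middle [[631.5 323.3  99.5]]

[ 6.1183e+02  3.2281e+02 -7.0000e-02 -3.5580e+01  1.5517e+02] yaw -4.0
[[-0.9, 0.9], [1.6, -0.2], [-0.5, 1.0], [-0.9, -0.5], [-1.3, -2.0], [-0.1, -0.0], [0.8, -0.8], [-0.6, -0.1], [-0.5, -0.5], [2.1, -0.5], [-1.0, 0.3], [-0.9, -1.0], [-0.4, -1.3], [-0.5, -1.3], [-0.1, -0.2], [0.2, 0.5], [-0.1, 2.3]]
end centre [[587.8 324.5 163.2]] middle [[631.8 321.4 100.1]]
[ 5.8940e+02  1.3634e+02  5.3000e-01 -5.7800e+00  1.1255e+02] yaw 30.4
[[-2.5, 0.3], [0.2, -0.7], [-1.2, -0.2], [-0.5, -0.1], [0.6, -0.6], [0.6, 0.6], [-1.4, -1.3], [0.4, 0.4], [1.7, -1.0], [0.2, -0.2], [0.1, -0.7], [0.6, -0.7], [-0.1, 0.4], [-1.5, -2.0], [-0.4, -0.8], [0.8, -0.4], [-0.6, 0.7], [-2.0, -0.1], [0.8, 0.3], [1.1, -0.1]]
end centre [[592.2 138.  118.9]] middle [[616.9 152.5  77.9]]
```

apply_moves(
  steps=[
    {"travel": [-5.7, -35.2, 6.9], "dr": [0, 0, 0], "fingers": 0},
    {"travel": [-5.7, -35.2, 6.9], "dr": [0, 0, 0], "fingers": 0},
    {"travel": [-5.7, -35.2, 6.9], "dr": [0, 0, 0], "fingers": 0},
    {"travel": [-5.7, -35.2, 6.9], "dr": [0, 0, 0], "fingers": 0},
    {"travel": [-5.7, -35.2, 6.9], "dr": [0, 0, 0], "fingers": 0},
    {"travel": [-5.7, -35.2, 6.9], "dr": [0, 0, 0], "fingers": 0},
    {"travel": [-5.7, -35.2, 6.9], "dr": [0, 0, 0], "fingers": 0},
    {"travel": [-5.7, -35.2, 6.9], "dr": [0, 0, 0], "fingers": 0},
    {"travel": [-5.7, -35.2, 6.9], "dr": [0, 0, 0], "fingers": 0},
    {"travel": [-5.7, -35.2, 6.9], "dr": [0, 0, 0], "fingers": 0},
    {"travel": [-5.7, -35.2, 6.9], "dr": [0, 0, 0], "fingers": 0},
    {"travel": [-5.7, -35.2, 6.9], "dr": [0, 0, 0], "fingers": 0},
  ],
)

```text
time: 3.85
eef_pos: [535.2, -133.7, 330.2]
ee_rot: [-0.002, 3.141, 0.0]
wrist_force: [-0.4, -0.3, 0.4]
grip_width: 88.2
grip_force: 0.0
```

apply_moves(
  steps=[
    {"travel": [0, 0, 0], "dr": [0, 0, 0], "fingers": 0},
    {"travel": [0, 0, 0], "dr": [0, 0, 0], "fingers": 0},
    {"travel": [0, 0, 0], "dr": [0, 0, 0], "fingers": 0},
  ],
)

```text
time: 4.1
eef_pos: [535.3, -133.5, 330.4]
ee_rot: [-0.003, 3.141, -0.001]
wrist_force: [-0.4, -0.2, -0.3]
grip_width: 88.6
grip_force: 0.0
```

```bash
python3 - <<'E'
from h import *
p,r=pose(); print(p,r.as_rotvec()); m=cams.camera_model("wrist")
im=cams.get_image("wrist"); cv2.imwrite("pics/w2.png",im[:,:,::-1]); np.save("w2.npy",m,allow_pickle=True)
for q in ["knob","long_pocket","short_pocket"]:
    print(q,[(np.round(d["at"]).tolist(),round(d["confidence"],2)) for d in recognise("wrist",q)[:2]])
cv2.imwrite("pics/w2c.png",cv2.resize(im[60:300,140:540,::-1],None,fx=2,fy=2,interpolation=cv2.INTER_CUBIC))
E
```

```text
[ 535.27493379 -133.52852668  330.38543155] [-3.00701671e-03  3.14083303e+00 -5.52969964e-04]
knob [([569.0, -118.0, 78.0], 0.66)]
long_pocket [([568.0, -114.0, 76.0], 0.83)]
short_pocket [([573.0, -123.0, 78.0], 0.58), ([674.0, 292.0, 48.0], 0.23)]
```

View pics/w2c.png

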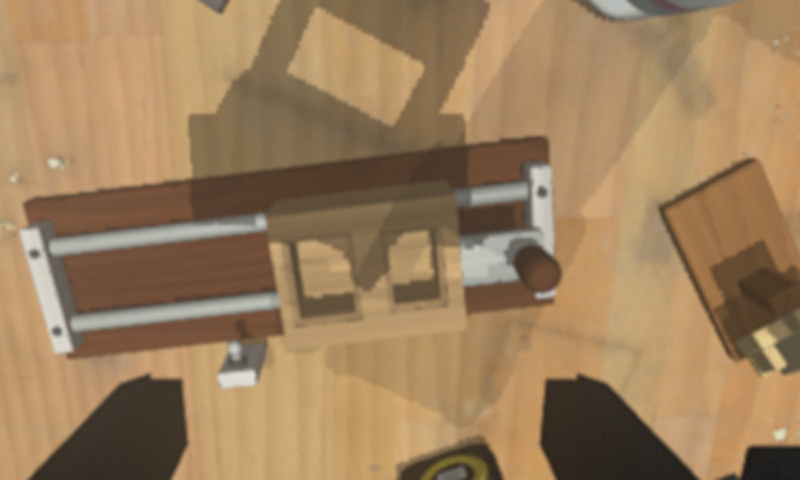

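The w2 crop shows the carrier's pockets at crop (327,277) and (416,268), the knob top at (541,271), and the board corners at (25,203), (548,138), (553,300) and (68,357). The slide is yawed about 7°. Fitting.

```bash
cat > fit3.py <<'E'
from h import *
from scipy.optimize import least_squares
m=np.load("w2.npy",allow_pickle=True).item()
O=[("s",-60,-180,12,27,205),("s",-60,180,12,547,140),("s",60,180,12,553,302),("s",60,-180,12,69,356),
("c",42.5,-56,78,287,349),("c",42.5,56,78,466,328),("c",0,95,120,541,271),
("c",-24.5,-45.5,74,292,238),("c",-24.5,-10.5,74,352,235),("c",24.5,-10.5,74,360,315),("c",24.5,-45.5,74,301,321),
("c",-22,13.5,74,388,232),("c",-22,42.5,74,437,228),("c",22,42.5,74,445,300),("c",22,13.5,74,395,308)]
def T(v,o): return R.from_euler('z',v[2]).apply([o[1],o[2]+(v[3] if o[0]=="c" else 0),o[3]])+[v[0],v[1],0]
def res(v): return (proj(m,[T(v,o) for o in O])-np.array([[140+o[4]/2,60+o[5]/2] for o in O])).ravel()
r=least_squares(res,[575,-206,.12,70],loss='soft_l1');v=r.x
print(v.round(2),np.rad2deg(v[2]).round(2));print(r.fun.reshape(-1,2).round(1).tolist())
for n,y,z in [("long",-28,38),("short",28,38),("knob",95,100)]: print(n,T(v,("c",0,y,z)).round(1))
for cam in ["scene","side"]:
    M=cams.camera_model(cam);im=cv2.imread(f"pics/{cam}0.png")
    for o in O: cv2.circle(im,tuple(np.round(proj(M,T(v,o))[0]*8).astype(int).tolist()),6,(255,255,0),-1,shift=3)
    cv2.imwrite(f"pics/{cam}_o.png",cv2.resize(im[225:385,280:480],None,fx=2,fy=2,interpolation=cv2.INTER_CUBIC))
cv2.imwrite("pics/o.png",np.hstack([cv2.imread("pics/scene_o.png"),cv2.imread("pics/side_o.png")]))
E
python3 fit3.py
```

```text
[ 5.8178e+02 -1.8153e+02  1.3000e-01  5.2690e+01] 7.42
[[-3.7, -0.9], [1.2, -2.7], [1.6, 1.0], [-1.2, 3.1], [1.3, 0.3], [1.3, 0.2], [2.9, 2.8], [-1.3, 2.4], [-2.3, 0.3], [-1.0, -1.6], [0.6, -1.2], [-0.1, 1.3], [-0.3, 0.3], [-1.0, -1.1], [0.6, -2.3]]
long [ 578.6 -157.    38. ]
short [ 571.4 -101.5   38. ]
knob [562.7 -35.1 100. ]
```

View pics/o.png

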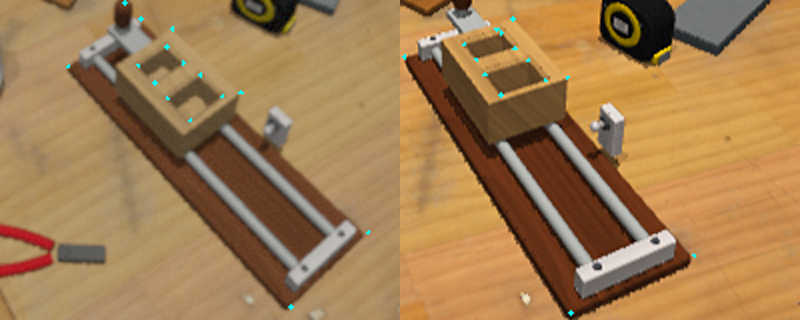

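The overlay points sit on the slide and pocket corners in both fixed views, to within about 2 px. Going for the short piece.

```bash
cat > tg.py <<'E'
from h import *
def grasp(P,yaw,d,flip=1):
    Z=R.from_euler('z',np.deg2rad(yaw)); s,c=np.sin(np.deg2rad(35)),np.cos(np.deg2rad(35))
    z=Z.apply([s,0,-c]); y=Z.apply([0,flip,0]); return np.array(P)+z*d, axes(z,y)
E
python3 - <<'E'
from tg import *
P=[592.2,138,118.9]
p1,r1=grasp(P,30.4,-90); print(p1); delta(p1,r1)
E
```

```text
[547.6754235  111.87758612 192.62368399]
travel [-1.26, 24.61, 13.74] dr [-1.86, -6.83, -5.88] rows 6.8
```

apply_moves(
  steps=[
    {"travel": [-0.6, 12.3, 5], "dr": [-0.93, -3.4, -2.94], "fingers": 0},
    {"travel": [-0.6, 12.3, 5], "dr": [-0.93, -3.4, -2.94], "fingers": 0},
    {"travel": [-0.6, 12.3, 5], "dr": [-0.93, -3.4, -2.94], "fingers": 0},
    {"travel": [-1.26, 24.6, 13.7], "dr": [-1.86, -6.83, -5.88], "fingers": 0},
    {"travel": [-1.26, 24.6, 13.7], "dr": [-1.86, -6.83, -5.88], "fingers": 0},
    {"travel": [-1.26, 24.6, 13.7], "dr": [-1.86, -6.83, -5.88], "fingers": 0},
    {"travel": [-1.26, 24.6, 13.7], "dr": [-1.86, -6.83, -5.88], "fingers": 0},
    {"travel": [-1.26, 24.6, 13.7], "dr": [-1.86, -6.83, -5.88], "fingers": 0},
    {"travel": [-1.26, 24.6, 13.7], "dr": [-1.86, -6.83, -5.88], "fingers": 0},
    {"travel": [-1.26, 24.6, 13.7], "dr": [-1.86, -6.83, -5.88], "fingers": 0},
    {"travel": [-1.26, 24.6, 13.7], "dr": [-1.86, -6.83, -5.88], "fingers": 0},
  ],
)

```text
time: 5.22
eef_pos: [548.8, 110.5, 194.2]
ee_rot: [-0.665, 2.454, 0.209]
wrist_force: [-0.7, 0.8, 0.2]
grip_width: 88.1
grip_force: 0.0
```

```bash
python3 - <<'E'
from tg import *
P=[592.2,138,118.9]; p,r=pose(); print(p,r.as_matrix().round(3).tolist(),read_state()["joint_pos"])
m=cams.camera_model("wrist"); im=cams.get_image("wrist"); 
im=im[:,:,::-1].copy()
u=-grasp(P,30.4,0)[1].as_matrix(); 
_,g=grasp(P,30.4,0); G=g.as_matrix()
for i in (-20,20):
  for j in (-11,11):
    for k in (0,65):
      q=proj(m,np.array(P)+G@[j,i,k])[0]; print(i,j,k,q.round()); cv2.circle(im,tuple(q.astype(int).tolist()),3,(255,255,0),-1)
cv2.imwrite("pics/w3.png",im)
delta(*grasp(P,30.4,30))
E
```

```text
[548.76885422 110.49429494 194.21754311] [[-0.706, -0.505, 0.497], [-0.414, 0.863, 0.289], [-0.575, -0.001, -0.818]] [-0.17431541  0.30219355  1.76611142  0.62946215  0.68202974 -2.69265115]
-20 -11 0 [296. 226.]
-20 -11 65 [302. 198.]
-20 11 0 [295. 197.]
-20 11 65 [301. 174.]
20 -11 0 [352. 226.]
20 -11 65 [346. 198.]
20 11 0 [353. 197.]
20 11 65 [347. 174.]
travel [0.12, 0.19, 12.12] dr [-0.02, 0.02, -0.01] rows 2.9
```

View pics/w3.png

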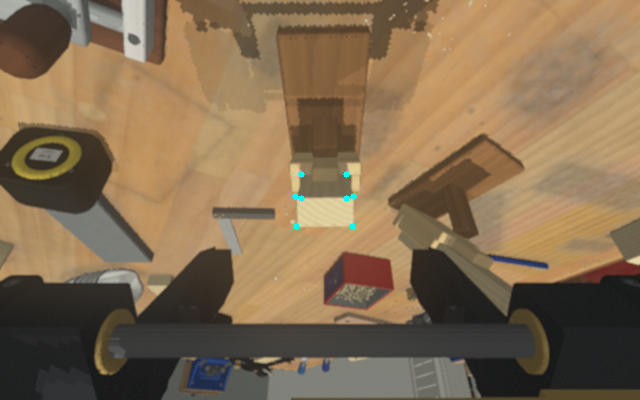

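The overlay matches the short piece's end face (px 296–352, 197–226), so I'll advance and grip.

apply_moves(
  steps=[
    {"travel": [0.12, 0.19, 4], "dr": [0, 0, 0], "fingers": 0},
    {"travel": [0.12, 0.19, 7], "dr": [0, 0, 0], "fingers": 0},
    {"travel": [0.12, 0.19, 9.5], "dr": [0, 0, 0], "fingers": 0},
    {"travel": [0.12, 0.19, 11.2], "dr": [0, 0, 0], "fingers": 0},
    {"travel": [0.12, 0.19, 12.1], "dr": [0, 0, 0], "fingers": 0},
    {"travel": [0.12, 0.19, 12.1], "dr": [0, 0, 0], "fingers": 0},
    {"travel": [0.12, 0.19, 12.1], "dr": [0, 0, 0], "fingers": 0},
  ],
)

```text
time: 5.85
eef_pos: [606.1, 147.2, 93.7]
ee_rot: [-0.666, 2.455, 0.21]
wrist_force: [-0.1, -0.0, 0.3]
grip_width: 88.1
grip_force: 0.0
```

apply_moves(
  steps=[
    {"travel": [0, 0, 0], "dr": [0, 0, 0], "fingers": 160},
    {"travel": [0, 0, 0], "dr": [0, 0, 0], "fingers": 160},
    {"travel": [0, 0, 0], "dr": [0, 0, 0], "fingers": 160},
    {"travel": [0, 0, 0], "dr": [0, 0, 0], "fingers": 160},
    {"travel": [0, 0, 0], "dr": [0, 0, 0], "fingers": 160},
    {"travel": [0, 0, 0], "dr": [0, 0, 0], "fingers": 160},
    {"travel": [0, 0, 0], "dr": [0, 0, 0], "fingers": 160},
    {"travel": [0, 0, 0], "dr": [0, 0, 0], "fingers": 160},
    {"travel": [0, 0, 0], "dr": [0, 0, 0], "fingers": 160},
  ],
  grip_force=25,
)

```text
time: 6.6
eef_pos: [605.8, 147.7, 93.1]
ee_rot: [-0.667, 2.455, 0.211]
wrist_force: [-0.6, -1.4, 0.8]
grip_width: 39.7
grip_force: 25.0
```

apply_moves(
  steps=[
    {"travel": [-0.1, 0, -2], "dr": [0, 0, 0], "fingers": 160},
    {"travel": [-0.2, 0, -5], "dr": [0, 0, 0], "fingers": 160},
    {"travel": [-0.2, 0, -9], "dr": [0, 0, 0], "fingers": 160},
    {"travel": [-0.2, 0, -13], "dr": [0, 0, 0], "fingers": 160},
    {"travel": [-0.2, 0, -15], "dr": [0, 0, 0], "fingers": 160},
    {"travel": [-0.2, 0, -15], "dr": [0, 0, 0], "fingers": 160},
    {"travel": [-0.2, 0, -15], "dr": [0, 0, 0], "fingers": 160},
  ],
)

```text
time: 7.18
eef_pos: [533.1, 104.7, 217.6]
ee_rot: [-0.666, 2.454, 0.21]
wrist_force: [0.2, 0.5, -1.2]
grip_width: 39.6
grip_force: 25.0
```

```bash
python3 - <<'E'
from tg import *
p,r=pose(); print(p); m=cams.camera_model("wrist"); im=cams.get_image("wrist")[:,:,::-1].copy()
for i in (-20,20):
  for j in (-11,11):
    for k in (-30,70):
      q=proj(m,p+r.apply([j,i,k]))[0]; print(i,j,k,q.round()); cv2.circle(im,tuple(q.astype(int).tolist()),2,(255,255,0),-1)
cv2.imwrite("pics/w4.png",im[180:400,160:480])
slide=np.deg2rad(7.42); T=axes([0,0,-1],[np.cos(slide),np.sin(slide),0])
S=np.array([571.4,-101.5,38]); pre=S+[0,0,70+40+17]; print(pre); delta(pre,T)
E
```

```text
[533.05278862 104.70994573 217.55786626]
-20 -11 -30 [267. 356.]
-20 -11 70 [291. 240.]
-20 11 -30 [264. 305.]
-20 11 70 [290. 209.]
20 -11 -30 [375. 356.]
20 -11 70 [352. 240.]
20 11 -30 [379. 305.]
20 11 70 [353. 209.]
[ 571.4 -101.5  165. ]
travel [8.79, -19.76, 0.11] dr [6.87, 4.53, 21.78] rows 16.3
```

View pics/w4.png

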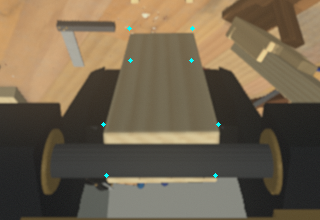

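The short piece is held straight. It sits about 2 mm to tool −x of centre (crop edges at rows 132 and 33, predicted 125 and 29). Carrying it over to the carrier.

```bash
cat >> tg.py <<'E'
sl=np.deg2rad(7.42); TD=axes([0,0,-1],[np.cos(sl),np.sin(sl),0])
SX=np.array([np.cos(sl),np.sin(sl),0]);SY=np.array([-np.sin(sl),np.cos(sl),0])
E
python3 - <<'E'
from tg import *
delta([571.1,-99.5,240],TD)
p,r=pose(); print(fk([4,-10,-3],[3.4,2.3,10.9])[0])
E
```

```text
travel [4.43, -19.56, -5.99] dr [6.87, 4.53, 21.78] rows 16.3
[540.53566689  -6.54217849 218.02322064]
```

apply_moves(
  steps=[
    {"travel": [4.4, -19.6, -6], "dr": [6.87, 4.53, 21.78], "fingers": 160},
    {"travel": [4.4, -19.6, -6], "dr": [6.87, 4.53, 21.78], "fingers": 160},
    {"travel": [4.4, -19.6, -6], "dr": [6.87, 4.53, 21.78], "fingers": 160},
    {"travel": [4.4, -19.6, -6], "dr": [6.87, 4.53, 21.78], "fingers": 160},
    {"travel": [4.4, -19.6, -6], "dr": [6.87, 4.53, 21.78], "fingers": 160},
    {"travel": [4.4, -19.6, -6], "dr": [6.87, 4.53, 21.78], "fingers": 160},
    {"travel": [4.4, -19.6, -6], "dr": [6.87, 4.53, 21.78], "fingers": 160},
    {"travel": [4.4, -19.6, -6], "dr": [6.87, 4.53, 21.78], "fingers": 160},
    {"travel": [4.4, -19.6, -6], "dr": [6.87, 4.53, 21.78], "fingers": 160},
    {"travel": [4.4, -19.6, -6], "dr": [6.87, 4.53, 21.78], "fingers": 160},
    {"travel": [4.4, -19.6, -6], "dr": [6.87, 4.53, 21.78], "fingers": 160},
    {"travel": [4.4, -19.6, -6], "dr": [6.87, 4.53, 21.78], "fingers": 160},
  ],
)

```text
time: 8.23
eef_pos: [571.9, -99.0, 238.6]
ee_rot: [1.352, 2.64, 0.072]
wrist_force: [-0.5, -0.3, -1.7]
grip_width: 39.5
grip_force: 25.0
```

```bash
python3 - <<'E'
from tg import *
print(pose()[0],read_state()["joint_pos"]);delta([571.1,-99.5,240],TD); delta([571.1,-99.5,165],TD)
E
```

```text
[571.91753051 -99.04032785 238.57138369] [-0.38898484  0.37654813  1.3669733   0.03545472  1.21970135 -1.02219651]
travel [-0.01, -0.07, -0.15] dr [1.76, 1.15, 5.65] rows 4.2
travel [0.99, -0.99, 7.22] dr [1.76, 1.15, 5.65] rows 4.2
```

apply_moves(
  steps=[
    {"travel": [0, -0.07, -0.15], "dr": [1.76, 1.15, 5.65], "fingers": 160},
    {"travel": [0, -0.07, -0.15], "dr": [1.76, 1.15, 5.65], "fingers": 160},
    {"travel": [0, -0.07, -0.15], "dr": [1.76, 1.15, 5.65], "fingers": 160},
    {"travel": [0, -0.07, -0.15], "dr": [1.76, 1.15, 5.65], "fingers": 160},
    {"travel": [0, -0.07, -0.15], "dr": [1.76, 1.15, 5.65], "fingers": 160},
    {"travel": [0.99, -0.99, 7.22], "dr": [1.76, 1.15, 5.65], "fingers": 160},
    {"travel": [0.99, -0.99, 7.22], "dr": [1.76, 1.15, 5.65], "fingers": 160},
    {"travel": [0.99, -0.99, 7.22], "dr": [1.76, 1.15, 5.65], "fingers": 160},
    {"travel": [0.99, -0.99, 7.22], "dr": [1.76, 1.15, 5.65], "fingers": 160},
    {"travel": [0.99, -0.99, 7.22], "dr": [1.76, 1.15, 5.65], "fingers": 160},
  ],
)

```text
time: 9.07
eef_pos: [571.8, -100.5, 168.6]
ee_rot: [2.061, 2.361, 0.003]
wrist_force: [-0.0, 0.1, -0.9]
grip_width: 39.9
grip_force: 25.0
```

```bash
python3 - <<'E'
from tg import *
p,r=pose();print(p);delta([571.1,-99.5,165],TD)
out=[]
from fit3 import T,v
for cam in ["scene","side"]:
    M=cams.camera_model(cam);im=cams.get_image(cam)[:,:,::-1]
    c=proj(M,[571,-100,90])[0].astype(int); x0,y0=c[0]-50,c[1]-50
    k=8; big=cv2.resize(im[y0:y0+100,x0:x0+100],None,fx=4,fy=4,interpolation=cv2.INTER_CUBIC)
    q=lambda P:tuple(((proj(M,P)[0]-[x0,y0])*4+1.5).astype(int).tolist())
    for a in [(-22,13.5),(-22,42.5),(22,42.5),(22,13.5)]: cv2.circle(big,q(T(v,("c",*a,74))),2,(255,255,0),-1)
    for i in (-20,20):
      for j in (-11,11): cv2.circle(big,q(p+r.apply([j-2,i,69])),2,(0,0,255),-1)
    out.append(big)
cv2.imwrite("pics/s5.png",np.hstack(out))
E
```

```text
[ 571.81778224 -100.4555582   168.59613693]
travel [0.11, -0.06, 0.36] dr [0.07, 0.04, 0.07] rows 0.1
[ 5.8178e+02 -1.8153e+02  1.3000e-01  5.2690e+01] 7.42
[[-3.7, -0.9], [1.2, -2.7], [1.6, 1.0], [-1.2, 3.1], [1.3, 0.3], [1.3, 0.2], [2.9, 2.8], [-1.3, 2.4], [-2.3, 0.3], [-1.0, -1.6], [0.6, -1.2], [-0.1, 1.3], [-0.3, 0.3], [-1.0, -1.1], [0.6, -2.3]]
long [ 578.6 -157.    38. ]
short [ 571.4 -101.5   38. ]
knob [562.7 -35.1 100. ]
```

View pics/s5.png

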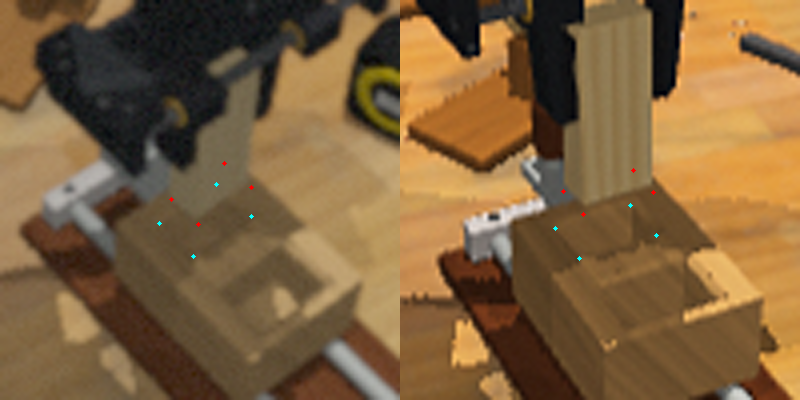

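```bash
python3 - <<'E' | tail -8
from tg import *
from fit3 import v
p,r=pose(); M={c:cams.camera_model(c) for c in("scene","side")}
off={c:proj(M[c],[571,-100,90])[0].astype(int)-50 for c in M}
def fit(model,obs,x0):
    def res(x): return np.concatenate([proj(M[c],model(x,k))[0]-(off[c]+(np.array(uv)-[0 if c=="scene" else 400,0]-1.5)/4) for c,k,uv in obs])
    s=least_squares(res,x0); return s.x,s.fun.reshape(-1,2).round(1).tolist()
from scipy.optimize import least_squares
O=np.array([v[0],v[1],0])
car=lambda x,k:O+SX*(k[0]*42.5+x[0])+SY*(k[1]*56+v[3]+x[1])+[0,0,78+x[2]]
print("carrier",fit(car,[("scene",(-1,-1),(243,362)),("scene",(1,-1),(360,285)),("scene",(-1,1),(115,215)),("side",(-1,-1),(606,350)),("side",(1,-1),(761,300)),("side",(-1,1),(512,225))],[0,0,0]))
pc=lambda x,k:p+SX*(k[0]*20+x[0])+SY*(k[1]*11+x[1])+[0,0,-69+x[2]]
print("piece",fit(pc,[("scene",(-1,-1),(197,214)),("scene",(1,-1),(246,188)),("side",(-1,-1),(583,203)),("side",(1,-1),(651,186))],[0,0,0]))
E
```

```text
[ 5.8178e+02 -1.8153e+02  1.3000e-01  5.2690e+01] 7.42
[[-3.7, -0.9], [1.2, -2.7], [1.6, 1.0], [-1.2, 3.1], [1.3, 0.3], [1.3, 0.2], [2.9, 2.8], [-1.3, 2.4], [-2.3, 0.3], [-1.0, -1.6], [0.6, -1.2], [-0.1, 1.3], [-0.3, 0.3], [-1.0, -1.1], [0.6, -2.3]]
long [ 578.6 -157.    38. ]
short [ 571.4 -101.5   38. ]
knob [562.7 -35.1 100. ]
carrier (array([ 1.86451473,  4.58062202, -7.51221817]), [[1.3, -0.6], [0.1, -2.4], [-0.2, 1.9], [-0.3, 0.7], [-0.2, 0.2], [-0.7, -0.1]])
piece (array([0.57019481, 0.22800419, 2.64018575]), [[-0.4, 1.0], [0.7, -1.6], [-0.5, 0.7], [0.2, -0.3]])
```

apply_moves(
  steps=[
    {"travel": [0, 0, 1], "dr": [0.07, 0.04, 0.07], "fingers": 160},
    {"travel": [0, 0, 2], "dr": [0.07, 0.04, 0.07], "fingers": 160},
    {"travel": [0, 0, 2.5], "dr": [0.07, 0.04, 0.07], "fingers": 160},
    {"travel": [0, 0, 3], "dr": [0.07, 0.04, 0.07], "fingers": 160},
    {"travel": [0, 0, 3.3], "dr": [0.07, 0.04, 0.07], "fingers": 160},
    {"travel": [0, 0, 3.3], "dr": [0.07, 0.04, 0.07], "fingers": 160},
  ],
)

```text
time: 9.67
eef_pos: [570.9, -100.4, 133.6]
ee_rot: [-2.073, -2.357, 0.002]
wrist_force: [-0.4, -0.4, -0.9]
grip_width: 40.0
grip_force: 25.0
```

```bash
python3 - <<'E'
from tg import *
print(pose()[0],read_state()["moment"]);delta([571.5,-100.8,120],TD)
E
```

```text
[ 570.90853714 -100.39642028  133.57405057] [-0.06855803  0.00492552 -0.02128562]
travel [-0.05, 0.06, 1.36] dr [-0.03, -0.01, -0.02] rows 0.3
```

apply_moves(
  steps=[
    {"travel": [0, 0, 0.8], "dr": [0, 0, 0], "fingers": 160},
    {"travel": [0, 0, 1.5], "dr": [0, 0, 0], "fingers": 160},
    {"travel": [0, 0, 2], "dr": [0, 0, 0], "fingers": 160},
    {"travel": [0, 0, 2.4], "dr": [0, 0, 0], "fingers": 160},
    {"travel": [0, 0, 2.4], "dr": [0, 0, 0], "fingers": 160},
    {"travel": [0, 0, 2.4], "dr": [0, 0, 0], "fingers": 160},
  ],
)

```text
time: 10.17
eef_pos: [571.1, -100.5, 110.2]
ee_rot: [-2.074, -2.358, 0.002]
wrist_force: [-0.2, -0.4, -1.2]
grip_width: 39.8
grip_force: 25.0
```

Going straight in. I'll creep down to contact.

apply_moves(
  steps=[
    {"travel": [0, 0, 0.3], "dr": [0, 0, 0], "fingers": 160},
    {"travel": [0, 0, 0.5], "dr": [0, 0, 0], "fingers": 160},
    {"travel": [0, 0, 0.5], "dr": [0, 0, 0], "fingers": 160},
  ],
)

```text
time: 10.42
eef_pos: [571.0, -100.4, 105.1]
ee_rot: [-2.074, -2.357, 0.002]
wrist_force: [0.1, -0.3, -1.0]
grip_width: 39.9
grip_force: 25.0
```

apply_moves(
  steps=[
    {"travel": [0, 0, 0.15], "dr": [0, 0, 0], "fingers": 160},
    {"travel": [0, 0, 0.25], "dr": [0, 0, 0], "fingers": 160},
    {"travel": [0, 0, 0.25], "dr": [0, 0, 0], "fingers": 160},
  ],
)

```text
time: 10.67
eef_pos: [571.2, -100.5, 104.4]
ee_rot: [-2.075, -2.359, 0.001]
wrist_force: [-4.1, 1.1, 11.4]
grip_width: 39.9
grip_force: 25.0
```

The floor is reached at TCP z 104.4 (11 N), so the short piece is home. I'll release and rise.

apply_moves(
  steps=[
    {"travel": [0, 0, -0.1], "dr": [0, 0, 0], "fingers": 160},
    {"travel": [0, 0, -0.1], "dr": [0, 0, 0], "fingers": 100},
    {"travel": [0, 0, -0.1], "dr": [0, 0, 0], "fingers": 0},
    {"travel": [0, 0, -0.1], "dr": [0, 0, 0], "fingers": 0},
    {"travel": [0, 0, -0.1], "dr": [0, 0, 0], "fingers": 0},
    {"travel": [0, 0, -0.1], "dr": [0, 0, 0], "fingers": 0},
    {"travel": [0, 0, -2], "dr": [0, 0, 0], "fingers": 0},
    {"travel": [0, 0, -6], "dr": [0, 0, 0], "fingers": 0},
    {"travel": [0, 0, -10], "dr": [0, 0, 0], "fingers": 0},
    {"travel": [0, 0, -14], "dr": [0, 0, 0], "fingers": 0},
    {"travel": [0, 0, -17], "dr": [0, 0, 0], "fingers": 0},
    {"travel": [0, 0, -17], "dr": [0, 0, 0], "fingers": 0},
  ],
)

```text
time: 11.67
eef_pos: [572.8, -100.9, 279.5]
ee_rot: [2.069, 2.352, 0.005]
wrist_force: [0.0, -0.7, 1.4]
grip_width: 87.9
grip_force: 0.0
```

```bash
python3 - <<'E'
from tg import *
p,r=pose();print(p,recognise("scene","short_piece"),read_state()["joint_pos"])
cams.get_image("scene");print(recognise("scene","short_piece")[:1])
P=[587.8,324.5,163.2]
g=grasp(P,-4.5,-90); print(g[0]); delta(*g); g=grasp(P,-4.5,-130); print(g[0]); delta(*g)
E
```

```text
[ 572.78278339 -100.92859691  279.49754931] [{'at': [572.9, -115.3, 149.4], 'confidence': 0.63}] [-3.77769213e-01  4.20989872e-01  1.17350767e+00 -3.68929928e-04
  1.54216125e+00 -5.05758566e-01]
[{'at': [569.7, -111.2, 117.4], 'confidence': 0.94}]
[536.33725375 328.55020597 236.92368399]
travel [42.98, 2.03, 3.55] dr [-4.78, -5.9, -15.11] rows 11.8
[513.46492209 330.35029751 269.68976576]
travel [43.46, -0.22, 0.28] dr [-4.78, -5.9, -15.11] rows 11.8
```

apply_moves(
  steps=[
    {"travel": [43.4, -0.2, 0.3], "dr": [-4.78, -5.9, -15.11], "fingers": 0},
    {"travel": [43.4, -0.2, 0.3], "dr": [-4.78, -5.9, -15.11], "fingers": 0},
    {"travel": [43.4, -0.2, 0.3], "dr": [-4.78, -5.9, -15.11], "fingers": 0},
    {"travel": [43.4, -0.2, 0.3], "dr": [-4.78, -5.9, -15.11], "fingers": 0},
    {"travel": [43.4, -0.2, 0.3], "dr": [-4.78, -5.9, -15.11], "fingers": 0},
    {"travel": [43.4, -0.2, 0.3], "dr": [-4.78, -5.9, -15.11], "fingers": 0},
    {"travel": [43.4, -0.2, 0.3], "dr": [-4.78, -5.9, -15.11], "fingers": 0},
    {"travel": [43.4, -0.2, 0.3], "dr": [-4.78, -5.9, -15.11], "fingers": 0},
    {"travel": [43.4, -0.2, 0.3], "dr": [-4.78, -5.9, -15.11], "fingers": 0},
    {"travel": [43.4, -0.2, 0.3], "dr": [-4.78, -5.9, -15.11], "fingers": 0},
    {"travel": [43.4, -0.2, 0.3], "dr": [-4.78, -5.9, -15.11], "fingers": 0},
    {"travel": [43.4, -0.2, 0.3], "dr": [-4.78, -5.9, -15.11], "fingers": 0},
  ],
)

```text
time: 12.82
eef_pos: [512.3, 333.4, 267.5]
ee_rot: [0.085, 2.53, -0.032]
wrist_force: [0.3, -0.9, -0.0]
grip_width: 88.4
grip_force: 0.0
```

apply_moves(
  steps=[
    {"travel": [0, 0, 0], "dr": [0, 0, 0], "fingers": 0},
    {"travel": [0, 0, 0], "dr": [0, 0, 0], "fingers": 0},
    {"travel": [0, 0, 0], "dr": [0, 0, 0], "fingers": 0},
  ],
)

```text
time: 13.07
eef_pos: [514.3, 329.1, 269.4]
ee_rot: [0.104, 2.53, -0.033]
wrist_force: [0.8, -0.4, 0.7]
grip_width: 88.2
grip_force: 0.0
```

```bash
python3 - <<'E'
from tg import *
P=np.array([587.8,324.5,163.2])
p,r=pose();print(p,read_state()["joint_pos"]); m=cams.camera_model("wrist"); im=cams.get_image("wrist")[:,:,::-1].copy()
cv2.imwrite("pics/w6raw.png",im)
hsv=cv2.cvtColor(im,cv2.COLOR_BGR2HSV)
G=grasp(P,-4.5,0)[1].as_matrix()
E=[proj(m,P+G@[j,i,0])[0] for j,i in((-14,-22.5),(-14,22.5),(14,22.5),(14,-22.5))]; print(np.round(E).tolist())
c=np.mean(E,0).astype(int)
g=cv2.cvtColor(im,cv2.COLOR_BGR2GRAY)
print("row",g[c[1],c[0]-45:c[0]+46:3].tolist()); print("col",g[c[1]-36:c[1]+37:3,c[0]].tolist()); print(c)
print("sat row",hsv[c[1],c[0]-45:c[0]+46:3,1].tolist()); print("sat col",hsv[c[1]-36:c[1]+37:3,c[0],1].tolist())
print(recognise("wrist","long_piece")[:1])
delta(*grasp(P,-4.5,32))
E
```

```text
[514.27946286 329.07669077 269.35648092] [ 0.49642352  0.33610342  1.45372054 -0.42339671  0.86831667 -0.79609956]
[[296.0, 213.0], [350.0, 213.0], [351.0, 180.0], [295.0, 180.0]]
row [157, 153, 154, 157, 162, 157, 200, 202, 204, 204, 207, 207, 205, 207, 204, 204, 201, 202, 207, 208, 202, 201, 208, 201, 172, 158, 160, 152, 146, 134, 111]
col [123, 116, 102, 102, 103, 103, 104, 189, 203, 206, 202, 209, 204, 205, 202, 208, 202, 207, 162, 158, 158, 158, 160, 159, 160]
[323 196]
sat row [125, 129, 127, 124, 116, 115, 79, 78, 75, 74, 70, 72, 74, 70, 74, 75, 80, 77, 71, 71, 77, 79, 70, 78, 88, 105, 104, 101, 101, 107, 115]
sat col [95, 95, 79, 81, 81, 81, 82, 76, 76, 72, 77, 69, 75, 72, 78, 71, 78, 72, 106, 111, 109, 112, 110, 112, 114]
[{'at': [586.5, 327.8, 164.1], 'confidence': 0.68}]
travel [0.11, 0.15, 16.15] dr [-0.02, 0.0, -0.03] rows 3.9
```

The wrist image shows the end face at px 294–349 × 180–212, as predicted (296–350 × 180–213). Advancing and gripping.

apply_moves(
  steps=[
    {"travel": [0.1, 0.15, 4], "dr": [0, 0, 0], "fingers": 0},
    {"travel": [0.1, 0.15, 8], "dr": [0, 0, 0], "fingers": 0},
    {"travel": [0.1, 0.15, 11], "dr": [0, 0, 0], "fingers": 0},
    {"travel": [0.1, 0.15, 13.5], "dr": [0, 0, 0], "fingers": 0},
    {"travel": [0.1, 0.15, 15.2], "dr": [0, 0, 0], "fingers": 0},
    {"travel": [0.1, 0.15, 16], "dr": [0, 0, 0], "fingers": 0},
    {"travel": [0.1, 0.15, 16], "dr": [0, 0, 0], "fingers": 0},
    {"travel": [0.1, 0.15, 16], "dr": [0, 0, 0], "fingers": 0},
  ],
)

```text
time: 13.83
eef_pos: [605.1, 323.8, 139.0]
ee_rot: [0.101, 2.528, -0.032]
wrist_force: [0.4, 0.3, -0.3]
grip_width: 88.0
grip_force: 0.0
```

apply_moves(
  steps=[
    {"travel": [0, 0, 0], "dr": [0, 0, 0], "fingers": 150},
    {"travel": [0, 0, 0], "dr": [0, 0, 0], "fingers": 150},
    {"travel": [0, 0, 0], "dr": [0, 0, 0], "fingers": 150},
    {"travel": [0, 0, 0], "dr": [0, 0, 0], "fingers": 150},
    {"travel": [0, 0, 0], "dr": [0, 0, 0], "fingers": 150},
    {"travel": [0, 0, 0], "dr": [0, 0, 0], "fingers": 150},
    {"travel": [0, 0, 0], "dr": [0, 0, 0], "fingers": 150},
    {"travel": [0, 0, 0], "dr": [0, 0, 0], "fingers": 150},
    {"travel": [0, 0, 0], "dr": [0, 0, 0], "fingers": 150},
  ],
  grip_force=35,
)

```text
time: 14.58
eef_pos: [605.0, 323.9, 138.5]
ee_rot: [0.099, 2.528, -0.032]
wrist_force: [-0.3, -0.8, 0.0]
grip_width: 44.9
grip_force: 34.9
```

apply_moves(
  steps=[
    {"travel": [-0.1, 0, -2], "dr": [0, 0, 0], "fingers": 150},
    {"travel": [-0.2, 0, -5], "dr": [0, 0, 0], "fingers": 150},
    {"travel": [-0.2, 0, -9], "dr": [0, 0, 0], "fingers": 150},
    {"travel": [-0.2, 0, -13], "dr": [0, 0, 0], "fingers": 150},
    {"travel": [-0.2, 0, -16], "dr": [0, 0, 0], "fingers": 150},
    {"travel": [-0.2, 0, -18], "dr": [0, 0, 0], "fingers": 150},
    {"travel": [-0.2, 0, -18], "dr": [0, 0, 0], "fingers": 150},
    {"travel": [-0.2, 0, -18], "dr": [0, 0, 0], "fingers": 150},
  ],
)

```text
time: 15.25
eef_pos: [503.3, 332.2, 287.1]
ee_rot: [0.099, 2.527, -0.032]
wrist_force: [0.2, -0.5, -1.7]
grip_width: 44.6
grip_force: 35.0
```

```bash
python3 - <<'E'
from tg import *
p,r=pose(); print(p); m=cams.camera_model("wrist"); im=cams.get_image("wrist")[:,:,::-1]
g=cv2.cvtColor(im,cv2.COLOR_BGR2GRAY)
for k in (-30,-33,120):
  for j in (-14,14): print(k,j,[proj(m,p+r.apply([j,i,k]))[0].round(1).tolist() for i in (-22.5,22.5)])
print("col",[(y,int(g[y,321])) for y in range(150,390,3)])
Lp=np.array([578.6,-157,38]); delta([*Lp[:2],300],TD); print(read_state()["joint_pos"])
E
```

```text
[503.33726061 332.16869048 287.05474641]
-30 -14 [[259.8, 362.1], [380.9, 362.2]]
-30 14 [[255.1, 297.4], [385.4, 297.6]]
-33 -14 [[258.4, 368.5], [382.3, 368.6]]
-33 14 [[253.4, 302.7], [387.1, 302.8]]
120 -14 [[293.0, 217.1], [349.3, 217.1]]
120 14 [[292.1, 183.3], [350.2, 183.3]]
col [(150, 192), (153, 211), (156, 214), (159, 171), (162, 160), (165, 160), (168, 159), (171, 158), (174, 160), (177, 160), (180, 159), (183, 148), (186, 108), (189, 106), (192, 106), (195, 107), (198, 108), (201, 106), (204, 107), (207, 106), (210, 105), (213, 105), (216, 106), (219, 105), (222, 103), (225, 105), (228, 104), (231, 104), (234, 105), (237, 104), (240, 103), (243, 103), (246, 103), (249, 102), (252, 100), (255, 101), (258, 103), (261, 100), (264, 100), (267, 101), (270, 100), (273, 101), (276, 102), (279, 101), (282, 100), (285, 100), (288, 100), (291, 101), (294, 100), (297, 101), (300, 103), (303, 121), (306, 130), (309, 129), (312, 128), (315, 186), (318, 193), (321, 195), (324, 94), (327, 63), (330, 67), (333, 68), (336, 68), (339, 69), (342, 69), (345, 70), (348, 70), (351, 70), (354, 68), (357, 88), (360, 138), (363, 195), (366, 195), (369, 151), (372, 140), (375, 141), (378, 141), (381, 139), (384, 140), (387, 139)]
travel [-10.06, -48.15, 5.38] dr [4.74, 5.88, 15.1] rows 11.9
[ 0.5115276   0.31103182  1.44178802 -0.41862473  0.90708591 -0.80191738]
```

The column profile puts the piece centred in the grip, with its end 33 mm behind and its bottom 121 mm ahead of the TCP. Carrying it to the carrier.

apply_moves(
  steps=[
    {"travel": [-10.1, -48.1, 5.4], "dr": [4.74, 5.88, 15.1], "fingers": 150},
    {"travel": [-10.1, -48.1, 5.4], "dr": [4.74, 5.88, 15.1], "fingers": 150},
    {"travel": [-10.1, -48.1, 5.4], "dr": [4.74, 5.88, 15.1], "fingers": 150},
    {"travel": [-10.1, -48.1, 5.4], "dr": [4.74, 5.88, 15.1], "fingers": 150},
    {"travel": [-10.1, -48.1, 5.4], "dr": [4.74, 5.88, 15.1], "fingers": 150},
    {"travel": [-10.1, -48.1, 5.4], "dr": [4.74, 5.88, 15.1], "fingers": 150},
    {"travel": [-10.1, -48.1, 5.4], "dr": [4.74, 5.88, 15.1], "fingers": 150},
    {"travel": [-10.1, -48.1, 5.4], "dr": [4.74, 5.88, 15.1], "fingers": 150},
    {"travel": [-10.1, -48.1, 5.4], "dr": [4.74, 5.88, 15.1], "fingers": 150},
    {"travel": [-10.1, -48.1, 5.4], "dr": [4.74, 5.88, 15.1], "fingers": 150},
    {"travel": [-10.1, -48.1, 5.4], "dr": [4.74, 5.88, 15.1], "fingers": 150},
    {"travel": [-10.1, -48.1, 5.4], "dr": [4.74, 5.88, 15.1], "fingers": 150},
  ],
)

```text
time: 16.3
eef_pos: [579.3, -160.3, 298.6]
ee_rot: [-2.079, -2.348, -0.001]
wrist_force: [0.5, 0.4, -1.1]
grip_width: 45.0
grip_force: 35.0
```

apply_moves(
  steps=[
    {"travel": [0, 0, 0], "dr": [0, 0, 0], "fingers": 150},
    {"travel": [0, 0, 0], "dr": [0, 0, 0], "fingers": 150},
    {"travel": [0, 0, 0], "dr": [0, 0, 0], "fingers": 150},
  ],
)

```text
time: 16.55
eef_pos: [579.1, -156.7, 299.2]
ee_rot: [-2.072, -2.359, -0.002]
wrist_force: [0.0, 0.0, -2.5]
grip_width: 44.7
grip_force: 35.0
```

```bash
python3 - <<'E'
from tg import *
p,r=pose();print(p);print(r.as_matrix().round(4).tolist());delta([578.6,-156.5,212],TD)
E
```

```text
[ 579.05204481 -156.66273884  299.23128104]
[[-0.129, 0.9916, -0.0009], [0.9916, 0.129, 0.0023], [0.0024, -0.0006, -1.0]]
travel [0.0, -0.04, 8.72] dr [-0.01, -0.03, -0.0] rows 2.1
```

apply_moves(
  steps=[
    {"travel": [0, -0.04, 3], "dr": [0, 0, 0], "fingers": 150},
    {"travel": [0, -0.04, 6], "dr": [0, 0, 0], "fingers": 150},
    {"travel": [0, -0.04, 8], "dr": [0, 0, 0], "fingers": 150},
    {"travel": [0, -0.04, 9], "dr": [0, 0, 0], "fingers": 150},
    {"travel": [0, -0.04, 10], "dr": [0, 0, 0], "fingers": 150},
    {"travel": [0, -0.04, 10.7], "dr": [0, 0, 0], "fingers": 150},
    {"travel": [0, -0.04, 11.2], "dr": [0, 0, 0], "fingers": 150},
    {"travel": [0, -0.04, 11.2], "dr": [0, 0, 0], "fingers": 150},
  ],
)

```text
time: 17.22
eef_pos: [578.8, -156.1, 188.9]
ee_rot: [2.072, 2.361, 0.003]
wrist_force: [0.6, -0.2, -1.9]
grip_width: 44.8
grip_force: 35.0
```

No contact. Continuing towards 162.

apply_moves(
  steps=[
    {"travel": [0, 0, 0.8], "dr": [0, 0, 0], "fingers": 150},
    {"travel": [0, 0, 1.5], "dr": [0, 0, 0], "fingers": 150},
    {"travel": [0, 0, 2.1], "dr": [0, 0, 0], "fingers": 150},
    {"travel": [0, 0, 2.5], "dr": [0, 0, 0], "fingers": 150},
    {"travel": [0, 0, 2.5], "dr": [0, 0, 0], "fingers": 150},
  ],
)

```text
time: 17.63
eef_pos: [578.5, -156.2, 163.1]
ee_rot: [-2.072, -2.36, -0.002]
wrist_force: [0.4, 0.1, -1.6]
grip_width: 44.6
grip_force: 35.0
```

apply_moves(
  steps=[
    {"travel": [0, 0, 0.2], "dr": [0, 0, 0], "fingers": 150},
    {"travel": [0, 0, 0.35], "dr": [0, 0, 0], "fingers": 150},
    {"travel": [0, 0, 0.35], "dr": [0, 0, 0], "fingers": 150},
  ],
)

```text
time: 17.88
eef_pos: [578.8, -156.3, 160.6]
ee_rot: [2.073, 2.36, 0.003]
wrist_force: [0.6, 0.6, -1.7]
grip_width: 44.7
grip_force: 35.0
```

apply_moves(
  steps=[
    {"travel": [0, 0, 0.15], "dr": [0, 0, 0], "fingers": 150},
    {"travel": [0, 0, 0.3], "dr": [0, 0, 0], "fingers": 150},
    {"travel": [0, 0, 0.3], "dr": [0, 0, 0], "fingers": 150},
  ],
)

```text
time: 18.13
eef_pos: [578.8, -156.2, 157.5]
ee_rot: [2.073, 2.36, 0.003]
wrist_force: [-0.3, -0.3, -1.6]
grip_width: 44.7
grip_force: 35.0
```

apply_moves(
  steps=[
    {"travel": [0, 0, 0.1], "dr": [0, 0, 0], "fingers": 150},
    {"travel": [0, 0, 0.2], "dr": [0, 0, 0], "fingers": 150},
    {"travel": [0, 0, 0.2], "dr": [0, 0, 0], "fingers": 150},
  ],
)

```text
time: 18.38
eef_pos: [579.0, -156.4, 156.8]
ee_rot: [2.072, 2.359, 0.003]
wrist_force: [-2.5, 0.9, 5.7]
grip_width: 44.8
grip_force: 35.0
```

Home at z 156.8 (expected about 157–159). Release and rise.

apply_moves(
  steps=[
    {"travel": [0, 0, -0.1], "dr": [0, 0, 0], "fingers": 150},
    {"travel": [0, 0, -0.1], "dr": [0, 0, 0], "fingers": 90},
    {"travel": [0, 0, -0.1], "dr": [0, 0, 0], "fingers": 0},
    {"travel": [0, 0, -0.1], "dr": [0, 0, 0], "fingers": 0},
    {"travel": [0, 0, -0.1], "dr": [0, 0, 0], "fingers": 0},
    {"travel": [0, 0, -0.1], "dr": [0, 0, 0], "fingers": 0},
    {"travel": [0, 0, -2], "dr": [0, 0, 0], "fingers": 0},
    {"travel": [0, 0, -6], "dr": [0, 0, 0], "fingers": 0},
    {"travel": [0, 0, -10], "dr": [0, 0, 0], "fingers": 0},
    {"travel": [0, 0, -14], "dr": [0, 0, 0], "fingers": 0},
    {"travel": [0, 0, -14], "dr": [0, 0, 0], "fingers": 0},
  ],
)

```text
time: 19.3
eef_pos: [580.1, -157.0, 303.9]
ee_rot: [2.063, 2.35, 0.008]
wrist_force: [0.5, -0.2, 0.3]
grip_width: 88.0
grip_force: 0.0
```

```bash
python3 - <<'E'
from tg import *
p,r=pose();print(p)
for c in("scene","side","wrist"):
    m=cams.camera_model(c); im=cams.get_image(c); cv2.imwrite(f"pics/{c}7.png",im[:,:,::-1])
    print(c,"knobpx",proj(m,[562.7,-35.1,100])[0].round(),[(q,recognise(c,q)[:1]) for q in("knob","long_piece","short_piece")])
delta([562,-36,220],TD)
E
```

```text
[ 580.10996769 -157.01309277  303.91550958]
scene knobpx [341. 231.] [('knob', [{'at': [548.1, -140.2, 78.9], 'confidence': 0.65}]), ('long_piece', [{'at': [570.1, -169.4, 148.6], 'confidence': 0.91}]), ('short_piece', [{'at': [568.0, -111.8, 120.2], 'confidence': 0.96}])]
side knobpx [310. 221.] [('knob', [{'at': [554.9, -167.6, 68.2], 'confidence': 0.59}]), ('long_piece', [{'at': [572.3, -166.9, 143.2], 'confidence': 0.87}]), ('short_piece', [{'at': [553.5, -114.9, 112.4], 'confidence': 0.87}])]
wrist knobpx [321.  44.] [('knob', [{'at': [569.5, -97.8, 78.9], 'confidence': 0.76}]), ('long_piece', [{'at': [579.2, -144.1, 195.8], 'confidence': 0.85}]), ('short_piece', [{'at': [573.5, -100.9, 140.1], 'confidence': 0.91}])]
travel [12.15, -0.1, 7.54] dr [0.01, -0.01, 0.0] rows 3.4
```

```bash
python3 - <<'E'
from tg import *
from scipy.optimize import least_squares
obs=[]
for c in("scene","side"):
    m=cams.camera_model(c)
    for n in "07":
        im=cv2.imread(f"pics/{c}{n}.png"); u,v=proj(m,[562.7,-35.1,101])[0].round().astype(int)
        w=im[v-16:v+17,u-16:u+17].astype(int); b,g,rr=w[...,0],w[...,1],w[...,2]
        msk=((rr<115)&(rr>b*1.4)).astype(np.uint8); nn,lab,st,ce=cv2.connectedComponentsWithStats(msk)
        i=lab[16,16] or 1+st[1:,4].argmax(); print(c,n,(u,v),st[i].tolist(),(ce[i]+[u-16,v-16]).round(1))
        print(cv2.resize(msk,None,fx=1,fy=1)[::3,::2].tolist() if n=="0" else "")
        obs.append((m,ce[i]+[u-16,v-16]))
s=least_squares(lambda x:np.concatenate([proj(m,[x[0],x[1],101])[0]-o for m,o in obs]),[562,-35],loss="soft_l1");print(s.x,s.fun.round(1))
E
```

```text
scene 0 (np.int64(341), np.int64(231)) [12, 10, 9, 14, 105] [340.9 231.5]
[[0, 0, 0, 0, 0, 0, 0, 0, 0, 0, 0, 0, 0, 0, 0, 0, 0], [0, 0, 0, 0, 0, 0, 0, 0, 0, 0, 0, 0, 0, 0, 0, 0, 0], [0, 0, 0, 0, 0, 0, 0, 0, 0, 0, 0, 0, 0, 0, 0, 0, 0], [0, 0, 0, 0, 0, 0, 0, 0, 0, 0, 0, 0, 0, 0, 0, 0, 0], [0, 0, 0, 0, 0, 0, 0, 1, 1, 1, 1, 0, 0, 0, 0, 0, 0], [0, 0, 0, 0, 0, 0, 1, 1, 1, 1, 1, 0, 0, 0, 0, 0, 0], [0, 0, 0, 0, 0, 0, 1, 1, 1, 1, 1, 0, 0, 0, 0, 0, 0], [0, 0, 0, 0, 0, 0, 1, 1, 1, 1, 0, 0, 0, 0, 0, 0, 0], [0, 0, 0, 0, 0, 0, 0, 0, 0, 0, 0, 0, 0, 1, 0, 0, 0], [0, 0, 0, 0, 0, 0, 0, 0, 0, 0, 0, 0, 0, 0, 0, 1, 0], [0, 0, 0, 0, 0, 0, 0, 0, 0, 0, 0, 0, 0, 0, 0, 0, 0]]
scene 7 (np.int64(341), np.int64(231)) [12, 10, 9, 14, 100] [341.  231.6]

side 0 (np.int64(310), np.int64(221)) [0, 0, 33, 28, 450] [309.1 215.5]
[[0, 0, 0, 1, 1, 1, 1, 1, 1, 1, 1, 1, 0, 0, 0, 0, 0], [0, 0, 1, 1, 1, 1, 1, 1, 1, 1, 1, 1, 1, 0, 1, 1, 0], [0, 0, 0, 1, 1, 1, 1, 1, 1, 1, 1, 1, 1, 1, 0, 1, 1], [0, 1, 1, 1, 1, 1, 1, 1, 1, 1, 1, 0, 0, 1, 1, 0, 0], [0, 0, 0, 0, 1, 1, 1, 1, 1, 1, 1, 1, 1, 0, 0, 0, 0], [0, 0, 0, 0, 0, 0, 1, 1, 1, 1, 1, 0, 0, 0, 0, 0, 0], [0, 0, 0, 0, 0, 0, 1, 1, 1, 1, 1, 0, 0, 0, 0, 0, 0], [0, 0, 0, 1, 1, 1, 1, 1, 1, 1, 1, 0, 0, 0, 0, 0, 0], [0, 1, 1, 0, 0, 0, 0, 0, 1, 1, 0, 0, 0, 0, 0, 0, 0], [1, 0, 0, 0, 0, 0, 0, 0, 0, 0, 0, 0, 0, 0, 0, 0, 0], [0, 0, 0, 0, 0, 0, 0, 0, 0, 0, 0, 0, 0, 0, 0, 0, 0]]
side 7 (np.int64(310), np.int64(221)) [0, 0, 31, 28, 371] [309.3 215.7]

[561.58543217 -32.8115079 ] [-0.4 -0.7 -0.5 -0.9  0.4  4.9  0.2  4.8]
```

The knob is in scene px (341,231.5), as predicted, and the carrier has not moved. Going to the knob.

apply_moves(
  steps=[
    {"travel": [4, 0, 0.5], "dr": [0, 0, 0], "fingers": 0},
    {"travel": [8, 0, 2], "dr": [0, 0, 0], "fingers": 0},
    {"travel": [12.2, -0.05, 6], "dr": [0, 0, 0], "fingers": 0},
    {"travel": [12.2, -0.05, 10], "dr": [0, 0, 0], "fingers": 0},
    {"travel": [12.2, -0.05, 13], "dr": [0, 0, 0], "fingers": 0},
    {"travel": [12.2, -0.05, 13], "dr": [0, 0, 0], "fingers": 0},
    {"travel": [12.2, -0.05, 13], "dr": [0, 0, 0], "fingers": 0},
  ],
)

```text
time: 20.48
eef_pos: [562.4, -35.4, 165.4]
ee_rot: [-2.071, -2.359, -0.001]
wrist_force: [0.3, -0.4, 0.6]
grip_width: 88.4
grip_force: 0.0
```

```bash
python3 - <<'E'
from tg import *
p,r=pose();print(p);delta([562.5,-35.2,106],TD)
E
```

```text
[562.35853541 -35.35197168 165.41267088]
travel [0.0, 0.02, 5.94] dr [-0.01, -0.02, 0.0] rows 1.4
```

apply_moves(
  steps=[
    {"travel": [0, 0, 2], "dr": [0, 0, 0], "fingers": 0},
    {"travel": [0, 0, 4], "dr": [0, 0, 0], "fingers": 0},
    {"travel": [0, 0, 5.4], "dr": [0, 0, 0], "fingers": 0},
    {"travel": [0, 0, 5.9], "dr": [0, 0, 0], "fingers": 0},
    {"travel": [0, 0, 5.9], "dr": [0, 0, 0], "fingers": 0},
  ],
)

```text
time: 20.9
eef_pos: [563.6, -36.1, 108.1]
ee_rot: [2.072, 2.358, 0.004]
wrist_force: [1.0, 0.2, 0.4]
grip_width: 88.3
grip_force: 0.0
```

apply_moves(
  steps=[
    {"travel": [0, 0, 0], "dr": [0, 0, 0], "fingers": 120},
    {"travel": [0, 0, 0], "dr": [0, 0, 0], "fingers": 150},
    {"travel": [0, 0, 0], "dr": [0, 0, 0], "fingers": 170},
    {"travel": [0, 0, 0], "dr": [0, 0, 0], "fingers": 180},
    {"travel": [0, 0, 0], "dr": [0, 0, 0], "fingers": 190},
    {"travel": [0, 0, 0], "dr": [0, 0, 0], "fingers": 200},
    {"travel": [0, 0, 0], "dr": [0, 0, 0], "fingers": 210},
    {"travel": [0, 0, 0], "dr": [0, 0, 0], "fingers": 215},
    {"travel": [0, 0, 0], "dr": [0, 0, 0], "fingers": 215},
    {"travel": [0, 0, 0], "dr": [0, 0, 0], "fingers": 215},
    {"travel": [0, 0, 0], "dr": [0, 0, 0], "fingers": 215},
  ],
  grip_force=15,
)

```text
time: 21.82
eef_pos: [562.7, -35.3, 106.7]
ee_rot: [2.073, 2.36, 0.003]
wrist_force: [0.4, 0.3, 0.0]
grip_width: 21.1
grip_force: 15.0
```

apply_moves(
  steps=[
    {"travel": [0, 0, 0], "dr": [0, 0, 0], "fingers": 215},
    {"travel": [0, 0, 0], "dr": [0, 0, 0], "fingers": 215},
    {"travel": [-0.3, 0, 0], "dr": [0, 0, 0], "fingers": 215},
    {"travel": [-0.8, 0, 0], "dr": [0, 0, 0], "fingers": 215},
    {"travel": [-1.4, 0, 0], "dr": [0, 0, 0], "fingers": 215},
    {"travel": [-2.0, 0, 0], "dr": [0, 0, 0], "fingers": 215},
    {"travel": [-2.6, 0, 0], "dr": [0, 0, 0], "fingers": 215},
    {"travel": [-3.2, 0, 0], "dr": [0, 0, 0], "fingers": 215},
    {"travel": [-3.8, 0, 0], "dr": [0, 0, 0], "fingers": 215},
  ],
  grip_force=35,
)

```text
time: 22.57
eef_pos: [567.5, -73.8, 106.7]
ee_rot: [2.073, 2.36, 0.002]
wrist_force: [-1.1, 2.3, 1.4]
grip_width: 20.5
grip_force: 35.0
```

```bash
python3 - <<'E'
from tg import *
p,r=pose();s=read_state();print(p,s["grip_width"]);
k0=np.array([562.7,-35.1,101]); print("moved SY",(p-k0)@SY,"SX",(p-k0)@SX)
for c in("scene",):
    m=cams.camera_model(c); im=cams.get_image(c); cv2.imwrite(f"pics/{c}8.png",im[:,:,::-1])
    for q in ("long_piece","short_piece"): d=recognise(c,q)[0]; print(q,d,"slide",(np.array(d["at"])-k0)@SY)
print("before slide coords long",([570.1,-169.4,148.6]-k0)@SY,"short",([568.0,-111.8,120.2]-k0)@SY)
E
```

```text
[567.53130055 -73.78433388 106.72016133] 20.54722923961424
moved SY -38.98431942544311 SX -0.20491853516501055
long_piece {'at': [574.6, -206.0, 150.5], 'confidence': 0.85} slide -171.00569477184678
short_piece {'at': [572.2, -152.0, 120.7], 'confidence': 0.86} slide -117.14794281195053
before slide coords long -134.13104004523026 short -76.74217649174783
```

The carrier follows (about 38 mm, 2.5 N drag). Continuing.

apply_moves(
  steps=[
    {"travel": [-0.5, 0, 0], "dr": [0, 0, 0], "fingers": 215},
    {"travel": [-1.1, 0, 0], "dr": [0, 0, 0], "fingers": 215},
    {"travel": [-1.7, 0, 0], "dr": [0, 0, 0], "fingers": 215},
    {"travel": [-2.3, 0, 0], "dr": [0, 0, 0], "fingers": 215},
    {"travel": [-2.9, 0, 0], "dr": [0, 0, 0], "fingers": 215},
    {"travel": [-3.3, 0, 0], "dr": [0, 0, 0], "fingers": 215},
    {"travel": [-3.3, 0, 0], "dr": [0, 0, 0], "fingers": 215},
  ],
)

```text
time: 23.3
eef_pos: [571.7, -107.2, 106.7]
ee_rot: [2.073, 2.359, 0.001]
wrist_force: [-5.7, -2.5, 2.8]
grip_width: 20.5
grip_force: 35.0
```

apply_moves(
  steps=[
    {"travel": [-0.2, 0, 0], "dr": [0, 0, 0], "fingers": 215},
    {"travel": [-0.4, 0, 0], "dr": [0, 0, 0], "fingers": 215},
    {"travel": [-0.5, 0, 0], "dr": [0, 0, 0], "fingers": 215},
    {"travel": [-0.5, 0, 0], "dr": [0, 0, 0], "fingers": 215},
  ],
)

```text
time: 23.63
eef_pos: [572.3, -111.3, 106.7]
ee_rot: [2.073, 2.36, 0.002]
wrist_force: [-5.2, 1.1, 2.8]
grip_width: 20.9
grip_force: 35.0
```

apply_moves(
  steps=[
    {"travel": [-0.2, 0, 0], "dr": [0, 0, 0], "fingers": 215},
    {"travel": [-0.4, 0, 0], "dr": [0, 0, 0], "fingers": 215},
    {"travel": [-0.5, 0, 0], "dr": [0, 0, 0], "fingers": 215},
    {"travel": [-0.5, 0, 0], "dr": [0, 0, 0], "fingers": 215},
  ],
)

```text
time: 23.97
eef_pos: [572.8, -115.8, 106.7]
ee_rot: [-2.073, -2.36, -0.002]
wrist_force: [-5.7, 2.7, 4.5]
grip_width: 21.0
grip_force: 35.0
```

apply_moves(
  steps=[
    {"travel": [-0.15, -0.1, 0], "dr": [0, 0, 0], "fingers": 215},
    {"travel": [-0.3, -0.1, 0], "dr": [0, 0, 0], "fingers": 215},
    {"travel": [-0.3, -0.1, 0], "dr": [0, 0, 0], "fingers": 215},
  ],
)

```text
time: 24.22
eef_pos: [573.0, -117.6, 106.7]
ee_rot: [-2.072, -2.361, -0.007]
wrist_force: [-1.3, 7.7, 2.7]
grip_width: 20.8
grip_force: 35.0
```

apply_moves(
  steps=[
    {"travel": [-0.15, 0, 0], "dr": [0, 0, 0], "fingers": 215},
    {"travel": [-0.3, 0, 0], "dr": [0, 0, 0], "fingers": 215},
    {"travel": [-0.3, 0, 0], "dr": [0, 0, 0], "fingers": 215},
  ],
)

```text
time: 24.47
eef_pos: [573.5, -121.6, 106.7]
ee_rot: [2.072, 2.36, 0.005]
wrist_force: [-1.4, 2.4, 1.3]
grip_width: 20.7
grip_force: 35.0
```

apply_moves(
  steps=[
    {"travel": [-0.15, 0, 0], "dr": [0, 0, 0], "fingers": 215},
    {"travel": [-0.3, 0, 0], "dr": [0, 0, 0], "fingers": 215},
    {"travel": [-0.3, 0, 0], "dr": [0, 0, 0], "fingers": 215},
  ],
)

```text
time: 24.72
eef_pos: [573.9, -125.5, 106.7]
ee_rot: [2.071, 2.359, 0.003]
wrist_force: [1.1, -1.2, -0.2]
grip_width: 20.9
grip_force: 35.0
```

apply_moves(
  steps=[
    {"travel": [-0.1, 0, 0], "dr": [0, 0, 0], "fingers": 215},
    {"travel": [-0.2, 0, 0], "dr": [0, 0, 0], "fingers": 215},
    {"travel": [-0.2, 0, 0], "dr": [0, 0, 0], "fingers": 215},
  ],
)

```text
time: 24.97
eef_pos: [574.1, -127.3, 106.8]
ee_rot: [2.072, 2.359, 0.003]
wrist_force: [4.1, -2.0, -1.0]
grip_width: 20.7
grip_force: 35.0
```

```bash
python3 - <<'E'
from tg import *
p,r=pose();s=read_state();print(p,s["wrist_force"]); k0=np.array([562.7,-35.3,106.7]); print((p-k0)@SY)
from fit3 import v
O=np.array([v[0],v[1],0]); print("tcp in slide y",(p-O)@SY, "carrier centre",(p-O)@SY-95)
E
```

```text
[ 574.1172525  -127.33773105  106.7537817 ] [ 4.11208057 -2.01090757 -1.00760793]
-92.74146426647802
[ 5.8178e+02 -1.8153e+02  1.3000e-01  5.2690e+01] 7.42
[[-3.7, -0.9], [1.2, -2.7], [1.6, 1.0], [-1.2, 3.1], [1.3, 0.3], [1.3, 0.2], [2.9, 2.8], [-1.3, 2.4], [-2.3, 0.3], [-1.0, -1.6], [0.6, -1.2], [-0.1, 1.3], [-0.3, 0.3], [-1.0, -1.1], [0.6, -2.3]]
long [ 578.6 -157.    38. ]
short [ 571.4 -101.5   38. ]
knob [562.7 -35.1 100. ]
tcp in slide y 54.72579820087004 carrier centre -40.27420179912996
```

apply_moves(
  steps=[
    {"travel": [-0.1, 0.05, 0], "dr": [0, 0, 0], "fingers": 215},
    {"travel": [-0.15, 0.05, 0], "dr": [0, 0, 0], "fingers": 215},
    {"travel": [-0.15, 0.05, 0], "dr": [0, 0, 0], "fingers": 215},
  ],
)

```text
time: 25.22
eef_pos: [574.3, -128.2, 106.7]
ee_rot: [2.073, 2.36, 0.003]
wrist_force: [1.7, 1.1, 0.2]
grip_width: 20.4
grip_force: 35.0
```

apply_moves(
  steps=[
    {"travel": [-0.1, 0.05, 0], "dr": [0, 0, 0], "fingers": 215},
    {"travel": [-0.15, 0.05, 0], "dr": [0, 0, 0], "fingers": 215},
    {"travel": [-0.15, 0.05, 0], "dr": [0, 0, 0], "fingers": 215},
  ],
)

```text
time: 25.47
eef_pos: [574.5, -129.5, 106.7]
ee_rot: [-2.073, -2.36, -0.002]
wrist_force: [-3.6, 1.1, 3.7]
grip_width: 20.8
grip_force: 35.0
```

apply_moves(
  steps=[
    {"travel": [-0.1, 0, 0], "dr": [0, 0, 0], "fingers": 215},
    {"travel": [-0.15, 0, 0], "dr": [0, 0, 0], "fingers": 215},
    {"travel": [-0.15, 0, 0], "dr": [0, 0, 0], "fingers": 215},
  ],
)

```text
time: 25.72
eef_pos: [574.8, -131.2, 106.7]
ee_rot: [-2.073, -2.36, -0.002]
wrist_force: [-4.3, 1.1, 4.5]
grip_width: 21.1
grip_force: 35.0
```

apply_moves(
  steps=[
    {"travel": [-0.1, 0, 0], "dr": [0, 0, 0], "fingers": 215},
    {"travel": [-0.15, 0, 0], "dr": [0, 0, 0], "fingers": 215},
    {"travel": [-0.15, 0, 0], "dr": [0, 0, 0], "fingers": 215},
  ],
)

```text
time: 25.97
eef_pos: [574.9, -132.6, 106.7]
ee_rot: [-2.073, -2.36, -0.002]
wrist_force: [-5.9, 1.6, 5.0]
grip_width: 20.8
grip_force: 35.0
```

apply_moves(
  steps=[
    {"travel": [-0.1, -0.1, 0], "dr": [0, 0, 0], "fingers": 215},
    {"travel": [-0.1, -0.1, 0], "dr": [0, 0, 0], "fingers": 215},
    {"travel": [-0.1, -0.1, 0], "dr": [0, 0, 0], "fingers": 215},
  ],
)

```text
time: 26.22
eef_pos: [575.0, -133.8, 106.7]
ee_rot: [2.072, 2.359, 0.004]
wrist_force: [1.8, 1.3, 1.5]
grip_width: 20.9
grip_force: 35.0
```

apply_moves(
  steps=[
    {"travel": [-0.1, 0, 0], "dr": [0, 0, 0], "fingers": 215},
    {"travel": [-0.1, 0, 0], "dr": [0, 0, 0], "fingers": 215},
    {"travel": [-0.1, 0, 0], "dr": [0, 0, 0], "fingers": 215},
  ],
)

```text
time: 26.47
eef_pos: [575.0, -134.5, 106.8]
ee_rot: [2.072, 2.36, 0.004]
wrist_force: [3.5, 3.0, 1.9]
grip_width: 20.7
grip_force: 35.0
```

```bash
python3 - <<'E'
from tg import *
from scipy.optimize import least_squares
p,r=pose();s=read_state();print(p,s["wrist_force"])
# where are slide end/bracket/carrier in pictures: networks
k0=np.array([562.7,-35.1,101])
m=cams.camera_model("scene"); im=cams.get_image("scene"); cv2.imwrite("pics/scene9.png",im[:,:,::-1])
for q in ("long_piece","short_piece","bottle","tape_measure","small_plane","carrier"):
    for c in("scene","side"):
        if q=="long_piece" : cams.get_image(c)
        d=recognise(c,q)[:1]; print(q,c,d)
E
```

```text
[ 575.04705613 -134.54895349  106.76605494] [3.47952998 3.01253002 1.85600225]
long_piece scene [{'at': [576.7, -264.8, 154.5], 'confidence': 0.85}]
long_piece side [{'at': [580.5, -263.9, 144.0], 'confidence': 0.7}]
short_piece scene [{'at': [581.8, -211.6, 123.0], 'confidence': 0.58}]
short_piece side [{'at': [569.9, -214.1, 115.0], 'confidence': 0.6}]
bottle scene [{'at': [384.7, 6.9, 127.5], 'confidence': 0.84}]
bottle side [{'at': [396.4, 7.7, 114.3], 'confidence': 0.89}]
tape_measure scene [{'at': [768.9, -91.5, 52.9], 'confidence': 0.61}]
tape_measure side [{'at': [754.9, -79.9, 46.3], 'confidence': 0.87}]
small_plane scene [{'at': [379.3, 224.0, 16.8], 'confidence': 0.66}]
small_plane side []
carrier scene [{'at': [561.9, -239.4, 74.7], 'confidence': 0.65}]
carrier side [{'at': [563.7, -267.4, 69.7], 'confidence': 0.68}]
```

apply_moves(
  steps=[
    {"travel": [-0.1, 0, 0], "dr": [0, 0, 0], "fingers": 215},
    {"travel": [-0.1, 0, 0], "dr": [0, 0, 0], "fingers": 215},
  ],
)

```text
time: 27.38
eef_pos: [575.1, -135.0, 106.7]
ee_rot: [2.073, 2.36, 0.005]
wrist_force: [3.2, 6.2, 2.3]
grip_width: 21.0
grip_force: 35.0
```

apply_moves(
  steps=[
    {"travel": [-0.1, 0, 0], "dr": [0, 0, 0], "fingers": 215},
    {"travel": [-0.1, 0, 0], "dr": [0, 0, 0], "fingers": 215},
  ],
)

```text
time: 27.55
eef_pos: [575.1, -135.3, 106.8]
ee_rot: [-2.072, -2.36, -0.006]
wrist_force: [4.1, 8.4, 2.4]
grip_width: 20.6
grip_force: 35.0
```

apply_moves(
  steps=[
    {"travel": [-0.1, 0, 0], "dr": [0, 0, 0], "fingers": 215},
    {"travel": [-0.1, 0, 0], "dr": [0, 0, 0], "fingers": 215},
  ],
)

```text
time: 27.72
eef_pos: [575.1, -135.7, 106.7]
ee_rot: [-2.071, -2.36, -0.007]
wrist_force: [3.3, 12.2, 3.7]
grip_width: 20.9
grip_force: 35.0
```

apply_moves(
  steps=[
    {"travel": [-0.1, 0, 0], "dr": [0, 0, 0], "fingers": 215},
    {"travel": [-0.1, 0, 0], "dr": [0, 0, 0], "fingers": 215},
  ],
)

```text
time: 27.88
eef_pos: [575.3, -137.1, 106.7]
ee_rot: [-2.072, -2.361, -0.006]
wrist_force: [2.4, 8.0, 2.3]
grip_width: 21.1
grip_force: 35.0
```

apply_moves(
  steps=[
    {"travel": [0.1, 0, 0], "dr": [0, 0, 0], "fingers": 215},
    {"travel": [0.1, 0, 0], "dr": [0, 0, 0], "fingers": 215},
  ],
)

```text
time: 28.05
eef_pos: [575.4, -137.2, 106.8]
ee_rot: [2.072, 2.36, 0.004]
wrist_force: [3.3, 5.2, 1.7]
grip_width: 20.9
grip_force: 35.0
```

apply_moves(
  steps=[
    {"travel": [0.1, 0, 0], "dr": [0, 0, 0], "fingers": 215},
    {"travel": [0.1, 0, 0], "dr": [0, 0, 0], "fingers": 215},
  ],
)

```text
time: 28.22
eef_pos: [575.3, -137.0, 106.7]
ee_rot: [2.072, 2.359, 0.003]
wrist_force: [6.0, 1.1, -0.9]
grip_width: 20.5
grip_force: 35.0
```

apply_moves(
  steps=[
    {"travel": [0.1, 0, 0], "dr": [0, 0, 0], "fingers": 215},
    {"travel": [0.1, 0, 0], "dr": [0, 0, 0], "fingers": 215},
  ],
)

```text
time: 28.38
eef_pos: [575.2, -136.0, 106.7]
ee_rot: [2.072, 2.359, 0.003]
wrist_force: [6.5, 0.6, -0.1]
grip_width: 20.6
grip_force: 35.0
```

apply_moves(
  steps=[
    {"travel": [0.1, 0, 0], "dr": [0, 0, 0], "fingers": 215},
    {"travel": [0.1, 0, 0], "dr": [0, 0, 0], "fingers": 215},
  ],
)

```text
time: 28.55
eef_pos: [575.0, -135.0, 106.7]
ee_rot: [2.072, 2.359, 0.003]
wrist_force: [5.0, 2.7, -1.0]
grip_width: 21.1
grip_force: 35.0
```

apply_moves(
  steps=[
    {"travel": [0.1, 0, 0], "dr": [0, 0, 0], "fingers": 215},
    {"travel": [0.1, 0, 0], "dr": [0, 0, 0], "fingers": 215},
  ],
)

```text
time: 28.72
eef_pos: [575.0, -134.2, 106.7]
ee_rot: [2.072, 2.359, 0.003]
wrist_force: [5.3, -0.9, -0.3]
grip_width: 21.1
grip_force: 35.0
```

apply_moves(
  steps=[
    {"travel": [0.1, 0, 0], "dr": [0, 0, 0], "fingers": 215},
    {"travel": [0.1, 0, 0], "dr": [0, 0, 0], "fingers": 215},
  ],
)

```text
time: 28.88
eef_pos: [574.9, -133.4, 106.8]
ee_rot: [2.072, 2.358, 0.003]
wrist_force: [5.3, -1.0, -2.3]
grip_width: 20.8
grip_force: 35.0
```

The force reverses around y = −134: exit lip at 12 N, springs back behind it. So the plunger is seated near −133.9. Nudge forward, let go and rise.

apply_moves(
  steps=[
    {"travel": [-0.05, 0, 0], "dr": [0, 0, 0], "fingers": 215},
    {"travel": [-0.05, -0.05, 0], "dr": [0, 0, 0], "fingers": 215},
    {"travel": [-0.05, -0.05, 0], "dr": [0, 0, 0], "fingers": 190},
    {"travel": [-0.05, -0.05, 0], "dr": [0, 0, 0], "fingers": 150},
    {"travel": [-0.05, -0.05, 0], "dr": [0, 0, 0], "fingers": 80},
    {"travel": [-0.05, -0.05, 0], "dr": [0, 0, 0], "fingers": 0},
    {"travel": [-0.05, -0.05, 0], "dr": [0, 0, 0], "fingers": 0},
    {"travel": [-0.05, -0.05, 0], "dr": [0, 0, 0], "fingers": 0},
    {"travel": [-0.05, -0.05, 0], "dr": [0, 0, 0], "fingers": 0},
  ],
)

```text
time: 29.63
eef_pos: [573.8, -133.3, 106.6]
ee_rot: [2.073, 2.36, 0.002]
wrist_force: [-0.2, -0.3, -0.1]
grip_width: 60.8
grip_force: 0.0
```

```bash
python3 - <<'E'
from tg import *
p,r=pose();s=read_state();print(p,s["wrist_force"])
m=cams.camera_model("scene"); w=[]
a=cv2.imread("pics/scene0.png"); 
b=cams.get_image("scene")[:,:,::-1].copy(); cv2.imwrite("pics/scene10.png",b)
# bracket, carrier overlays: compare slide-frame shift via template match of carrier -y face corner
from fit3 import v
O=np.array([v[0],v[1],0])
def patch(im,t): # orthorectify carrier -x side face upright stripe z=78 top-edge band along y
    ys=np.arange(-75,76,.5); zs=np.arange(40,90,.5)
    P=np.array([[O+SX*-42.5+SY*(v[3]-t+y)+[0,0,z] for y in ys] for z in zs]).reshape(-1,3)
    q=proj(m,P).astype(np.float32).reshape(len(zs),len(ys),2); return cv2.remap(im,q[...,0],q[...,1],cv2.INTER_LINEAR)
A=patch(a,0).astype(float)
sc=[(t,round(float(np.corrcoef(A.ravel(),patch(b,t).astype(float).ravel())[0,1]),4)) for t in np.arange(88,110,1)]
print(sc)
E
```

```text
[ 573.78864682 -133.27663632  106.64386828] [-0.23349877 -0.34326889 -0.12131219]
[ 5.8178e+02 -1.8153e+02  1.3000e-01  5.2690e+01] 7.42
[[-3.7, -0.9], [1.2, -2.7], [1.6, 1.0], [-1.2, 3.1], [1.3, 0.3], [1.3, 0.2], [2.9, 2.8], [-1.3, 2.4], [-2.3, 0.3], [-1.0, -1.6], [0.6, -1.2], [-0.1, 1.3], [-0.3, 0.3], [-1.0, -1.1], [0.6, -2.3]]
long [ 578.6 -157.    38. ]
short [ 571.4 -101.5   38. ]
knob [562.7 -35.1 100. ]
[(np.int64(88), 0.6944), (np.int64(89), 0.7141), (np.int64(90), 0.7341), (np.int64(91), 0.7542), (np.int64(92), 0.7737), (np.int64(93), 0.7921), (np.int64(94), 0.8086), (np.int64(95), 0.8224), (np.int64(96), 0.8326), (np.int64(97), 0.8387), (np.int64(98), 0.8404), (np.int64(99), 0.8379), (np.int64(100), 0.8316), (np.int64(101), 0.8223), (np.int64(102), 0.8109), (np.int64(103), 0.7979), (np.int64(104), 0.7841), (np.int64(105), 0.7701), (np.int64(106), 0.7558), (np.int64(107), 0.7414), (np.int64(108), 0.7269), (np.int64(109), 0.712)]
```

The carrier has moved about 98 mm. Before leaving, I'll re-grip and sweep backwards to find the other side of the notch and confirm the centre.

apply_moves(
  steps=[
    {"travel": [0, 0, 0], "dr": [0, 0, 0], "fingers": 180},
    {"travel": [0, 0, 0], "dr": [0, 0, 0], "fingers": 200},
    {"travel": [0, 0, 0], "dr": [0, 0, 0], "fingers": 215},
    {"travel": [0, 0, 0], "dr": [0, 0, 0], "fingers": 215},
    {"travel": [0, 0, 0], "dr": [0, 0, 0], "fingers": 215},
    {"travel": [0, 0, 0], "dr": [0, 0, 0], "fingers": 215},
    {"travel": [0, 0, 0], "dr": [0, 0, 0], "fingers": 215},
    {"travel": [0, 0, 0], "dr": [0, 0, 0], "fingers": 215},
  ],
)

```text
time: 30.35
eef_pos: [574.8, -133.1, 106.7]
ee_rot: [2.071, 2.359, 0.005]
wrist_force: [4.4, 0.3, -1.9]
grip_width: 21.1
grip_force: 35.0
```

apply_moves(
  steps=[
    {"travel": [0.05, 0, 0], "dr": [0, 0, 0], "fingers": 215},
    {"travel": [0.1, 0, 0], "dr": [0, 0, 0], "fingers": 215},
    {"travel": [0.1, 0, 0], "dr": [0, 0, 0], "fingers": 215},
  ],
)

```text
time: 30.6
eef_pos: [574.8, -132.6, 106.7]
ee_rot: [2.071, 2.358, 0.004]
wrist_force: [5.1, -1.6, -2.7]
grip_width: 20.7
grip_force: 35.0
```

apply_moves(
  steps=[
    {"travel": [0.05, 0, 0], "dr": [0, 0, 0], "fingers": 215},
    {"travel": [0.1, 0, 0], "dr": [0, 0, 0], "fingers": 215},
    {"travel": [0.1, 0, 0], "dr": [0, 0, 0], "fingers": 215},
  ],
)

```text
time: 30.85
eef_pos: [574.7, -131.6, 106.8]
ee_rot: [2.071, 2.358, 0.004]
wrist_force: [5.3, -2.7, -2.7]
grip_width: 20.9
grip_force: 35.0
```

apply_moves(
  steps=[
    {"travel": [0.05, 0, 0], "dr": [0, 0, 0], "fingers": 215},
    {"travel": [0.1, 0, 0], "dr": [0, 0, 0], "fingers": 215},
    {"travel": [0.1, 0, 0], "dr": [0, 0, 0], "fingers": 215},
  ],
)

```text
time: 31.1
eef_pos: [574.5, -130.6, 106.7]
ee_rot: [2.071, 2.358, 0.004]
wrist_force: [5.1, -1.2, -2.9]
grip_width: 20.9
grip_force: 35.0
```

apply_moves(
  steps=[
    {"travel": [0.05, 0, 0], "dr": [0, 0, 0], "fingers": 215},
    {"travel": [0.1, 0, 0], "dr": [0, 0, 0], "fingers": 215},
    {"travel": [0.1, 0, 0], "dr": [0, 0, 0], "fingers": 215},
  ],
)

```text
time: 31.35
eef_pos: [574.4, -129.7, 106.8]
ee_rot: [2.071, 2.358, 0.004]
wrist_force: [4.6, -1.5, -3.4]
grip_width: 20.9
grip_force: 35.0
```

apply_moves(
  steps=[
    {"travel": [0.05, 0, 0], "dr": [0, 0, 0], "fingers": 215},
    {"travel": [0.1, 0, 0], "dr": [0, 0, 0], "fingers": 215},
    {"travel": [0.1, 0, 0], "dr": [0, 0, 0], "fingers": 215},
  ],
)

```text
time: 31.6
eef_pos: [574.3, -128.7, 106.7]
ee_rot: [2.071, 2.358, 0.004]
wrist_force: [5.7, -0.8, -3.0]
grip_width: 20.4
grip_force: 35.0
```

apply_moves(
  steps=[
    {"travel": [0.1, -0.1, 0], "dr": [0, 0, 0], "fingers": 215},
    {"travel": [0.2, -0.1, 0], "dr": [0, 0, 0], "fingers": 215},
    {"travel": [0.2, -0.1, 0], "dr": [0, 0, 0], "fingers": 215},
  ],
)

```text
time: 31.85
eef_pos: [574.0, -127.3, 106.8]
ee_rot: [2.069, 2.356, 0.006]
wrist_force: [10.6, -2.7, -7.3]
grip_width: 20.7
grip_force: 35.0
```

apply_moves(
  steps=[
    {"travel": [0.1, 0, 0], "dr": [0, 0, 0], "fingers": 215},
    {"travel": [0.15, 0, 0], "dr": [0, 0, 0], "fingers": 215},
    {"travel": [0.15, 0, 0], "dr": [0, 0, 0], "fingers": 215},
  ],
)

```text
time: 32.1
eef_pos: [574.0, -126.9, 106.7]
ee_rot: [2.069, 2.355, 0.004]
wrist_force: [10.9, -8.7, -7.8]
grip_width: 20.6
grip_force: 35.0
```

apply_moves(
  steps=[
    {"travel": [0.1, 0, 0], "dr": [0, 0, 0], "fingers": 215},
    {"travel": [0.15, 0, 0], "dr": [0, 0, 0], "fingers": 215},
    {"travel": [0.15, 0, 0], "dr": [0, 0, 0], "fingers": 215},
  ],
)

```text
time: 32.35
eef_pos: [573.9, -125.9, 106.8]
ee_rot: [2.068, 2.354, 0.003]
wrist_force: [10.5, -10.5, -7.1]
grip_width: 20.6
grip_force: 35.0
```

apply_moves(
  steps=[
    {"travel": [0.1, 0, 0], "dr": [0, 0, 0], "fingers": 215},
    {"travel": [0.15, 0, 0], "dr": [0, 0, 0], "fingers": 215},
    {"travel": [0.15, 0, 0], "dr": [0, 0, 0], "fingers": 215},
  ],
)

```text
time: 32.6
eef_pos: [573.5, -123.5, 106.8]
ee_rot: [2.069, 2.355, 0.005]
wrist_force: [10.9, -5.8, -8.0]
grip_width: 21.1
grip_force: 35.0
```

apply_moves(
  steps=[
    {"travel": [0.1, 0, 0], "dr": [0, 0, 0], "fingers": 215},
    {"travel": [0.15, 0, 0], "dr": [0, 0, 0], "fingers": 215},
    {"travel": [0.15, 0, 0], "dr": [0, 0, 0], "fingers": 215},
  ],
)

```text
time: 32.85
eef_pos: [573.3, -121.4, 106.8]
ee_rot: [2.07, 2.356, 0.006]
wrist_force: [11.8, -2.7, -7.2]
grip_width: 20.9
grip_force: 35.0
```

apply_moves(
  steps=[
    {"travel": [0.1, 0, 0], "dr": [0, 0, 0], "fingers": 215},
    {"travel": [0.15, 0, 0], "dr": [0, 0, 0], "fingers": 215},
    {"travel": [0.15, 0, 0], "dr": [0, 0, 0], "fingers": 215},
  ],
)

```text
time: 33.1
eef_pos: [573.0, -119.5, 106.8]
ee_rot: [2.07, 2.356, 0.006]
wrist_force: [10.2, -2.5, -6.2]
grip_width: 21.0
grip_force: 35.0
```

The reverse sweep hit the opposite lip at y≈−126 (12 N), against the forward lip at ≈−135.7. The notch centre is therefore about −130.9. Moving back there.

apply_moves(
  steps=[
    {"travel": [-0.1, 0.1, 0], "dr": [0, 0, 0], "fingers": 215},
    {"travel": [-0.35, 0.2, 0], "dr": [0, 0, 0], "fingers": 215},
    {"travel": [-0.6, 0.2, 0], "dr": [0, 0, 0], "fingers": 215},
    {"travel": [-0.9, 0.2, 0], "dr": [0, 0, 0], "fingers": 215},
    {"travel": [-1.1, 0.2, 0], "dr": [0, 0, 0], "fingers": 215},
    {"travel": [-1.15, 0.2, 0], "dr": [0, 0, 0], "fingers": 215},
    {"travel": [-1.15, 0.2, 0], "dr": [0, 0, 0], "fingers": 215},
    {"travel": [-1.15, 0.2, 0], "dr": [0, 0, 0], "fingers": 215},
  ],
)

```text
time: 33.77
eef_pos: [574.6, -130.3, 106.7]
ee_rot: [2.072, 2.36, 0.003]
wrist_force: [-1.2, 1.6, 0.6]
grip_width: 20.7
grip_force: 35.0
```

apply_moves(
  steps=[
    {"travel": [-0.06, 0, 0], "dr": [0, 0, 0], "fingers": 215},
    {"travel": [-0.06, 0, 0], "dr": [0, 0, 0], "fingers": 215},
    {"travel": [-0.06, 0, 0], "dr": [0, 0, 0], "fingers": 190},
    {"travel": [-0.06, 0, 0], "dr": [0, 0, 0], "fingers": 120},
    {"travel": [-0.06, 0, 0], "dr": [0, 0, 0], "fingers": 0},
    {"travel": [-0.06, 0, 0], "dr": [0, 0, 0], "fingers": 0},
    {"travel": [-0.06, 0, 0], "dr": [0, 0, 0], "fingers": 0},
    {"travel": [-0.06, 0, 0], "dr": [0, 0, 0], "fingers": 0},
    {"travel": [-0.06, 0, 0], "dr": [0, 0, 0], "fingers": 0},
    {"travel": [-0.06, 0, 0], "dr": [0, 0, 0], "fingers": 0},
  ],
)

```text
time: 34.6
eef_pos: [574.6, -130.7, 106.7]
ee_rot: [2.073, 2.36, 0.003]
wrist_force: [-0.0, -0.3, 0.6]
grip_width: 67.0
grip_force: 0.0
```

apply_moves(
  steps=[
    {"travel": [0, 0, -2], "dr": [0, 0, 0], "fingers": 0},
    {"travel": [0, 0, -5], "dr": [0, 0, 0], "fingers": 0},
    {"travel": [0, 0, -9], "dr": [0, 0, 0], "fingers": 0},
    {"travel": [0, 0, -13], "dr": [0, 0, 0], "fingers": 0},
    {"travel": [0, 0, -17], "dr": [0, 0, 0], "fingers": 0},
    {"travel": [0, 0, -17], "dr": [0, 0, 0], "fingers": 0},
    {"travel": [0, 0, -17], "dr": [0, 0, 0], "fingers": 0},
  ],
)

```text
time: 35.18
eef_pos: [574.7, -131.0, 278.7]
ee_rot: [2.07, 2.357, 0.005]
wrist_force: [-0.0, 0.4, -1.1]
grip_width: 88.1
grip_force: 0.0
```

```bash
python3 - <<'E'
from tg import *
print(pose()[0],read_state()["wrist_force"])
for c in("scene","side","wrist"):
    cams.get_image(c)
    for q in ("long_piece","short_piece","bottle","tape_measure","small_plane"): print(c,q,[(d["at"],d["confidence"]) for d in recognise(c,q)[:1]])
E
```

```text
[ 574.73603246 -131.00048266  278.72766361] [-0.02078597  0.4466896  -1.08783823]
scene long_piece [([579.1, -263.2, 154.8], 0.9)]
scene short_piece [([578.2, -205.1, 119.0], 0.95)]
scene bottle [([385.6, 11.3, 125.1], 0.75)]
scene tape_measure [([756.9, -72.3, 51.3], 0.82)]
scene small_plane [([376.9, 223.1, 15.8], 0.59)]
side long_piece [([582.2, -262.2, 144.3], 0.83)]
side short_piece [([568.6, -207.9, 118.3], 0.8)]
side bottle [([395.0, 4.8, 113.5], 0.61)]
side tape_measure [([753.0, -74.9, 49.4], 0.57)]
side small_plane []
wrist long_piece [([756.6, -58.7, 66.8], 0.74)]
wrist short_piece [([582.2, -190.1, 131.6], 0.88)]
wrist bottle [([414.3, 0.6, 59.4], 0.71)]
wrist tape_measure [([756.7, -57.1, 70.1], 0.89)]
wrist small_plane []
```

```bash
python3 -c "
from plant import manip
print(manip.close_job())"
```

```text
the job is handed in; nothing more can be done
None
```

I handed the job in at about 35 s. Both pieces stand fully home in their pockets. The carrier is released at what I judged to be the middle of its notch, because I felt the plunger's lips on both sides rather than a clear click. The bottle, tape measure and plane showed no shift in the camera checks.

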